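Set two painted plaques on narrow sloped drying stands and start the dryer

ROBOT

A 7-joint arm with a two-finger parallel gripper is mounted at the origin on the work surface. World frame = base frame: x ahead of the robot, y to its left, z up, the work surface at z = 0. Lengths are in m, angles in rad, forces in N, time in s.
With the tool pointing down it reaches from about 0.4 to 0.875 m from the base axis. Payload 4.4 kg.
Tool frame: the origin (TCP) lies midway between the tips of the shut fingers; the grasp point (between the pads) lies 19 mm behind it (grip_depth is the distance from the TCP to the grasp point, in m); z points along the fingers, y is the line along which they close (so a half turn about z gives the same grasp; the last joint's range is limited). The gripper opens to 85 mm and grips with 20 to 120 N. Pads are 22 mm wide; open, the fingers measure 114 mm over their backs; the gripper's body (76 mm by 85 mm) begins 54 mm behind the grasp point. The pads swing forward as they close: fully open they stand 13 mm farther back than shut.
Start: joints at [-1.415, 0.628, 0.038, 1.517, -0.027, 0.996, -0.02], TCP at [0.143, 0.634, 0.231] pointing down, gripper open.
Joint ranges: [-3.06, 3.06], [-0.37, 2.12], [-1.25, 1.32], [0.18, 2.47], [-1.1, 4.24], [0.23, 1.98], [-2.94, 2.94]. Speed limits (rad/s): [2.57, 2.57, 3.14, 3.14, 3.14, 3.14, 3.14].

INTERFACE

Orientations are given as a 3x3 rotation matrix whose columns are the frame's x, y, z axes.
In Python, from workcell import get_state, capture, job_done, grip_depth gives the robot as it stands. The module is installed in compiled form; this text tells all that it offers.
- The arm moves only by the tool servo_tool, never from a script. Its argument "rows" is a list of rows, each an object with "slide": the shift along the tool's x, y, z each as a share of 50 cm, from -1 to 1, a list of three; "twist": the turn about the tool's z as a share of 2 pi rad, from -1 to 1; "claw": the opening, from 0 (shut) to 1 (fully open). A call has 1 to 10 rows; each row is the pose to reach, as a shift and turn from the pose commanded when the call began, along the tool's axes at that moment, turning the shorter way round; what a row does not reach only later rows make up. A row lasts 1/12 s, in which the tool goes at most 41.7 mm and 7.16 degrees, less where a joint would pass 70% of its speed; a pose out of reach is approached as far as the arm can. A call with a number of a shift or a turn outside -1 to 1 is refused whole. A call with a gripper value outside its range is refused whole. The fingers move at their own pace and stop on an object; "squeeze" is the grip in N (left out, the last holds). Time passes only in rows, so rows that repeat a pose let the fingers close. It gives the time, the measured TCP pose, the force, the opening and the grip force at its end, in the units of the state.
- get_state(): the state, without advancing time (a new reading comes with each control period).
- capture(name): name is "scene" or "top"; returns a dict with "frame" (420x560x3 uint8, red, green, blue), "vfov" (degrees; the focal length in pixels is half the picture's height over the tangent of half this angle, whatever the lens; pixels are square), "cx", "cy" (the principal point, pixels), "pose" (4x4, takes a point from camera to world coordinates). Camera axes: x right, y up, looking along -z (the intrinsics and any distortion apply to the point x, -y, -z); pixel columns grow to the right and rows downward; lengths in m; the calibration is good to about 2 mm. A picture is of the moment at which its call begins. There is no depth.
- job_done(): hands the job in; it is judged then, once.
The state is a dict: "clock": time; "joint_positions": joint angles; "joint_vel": joint speeds; "tau": joint torques, N m; "eef_pos": TCP position; "tool_rot": TCP orientation; "wrist_force": force on the tool from outside, world axes, zero at the start; "ft_torque": the same for the moment, N m; "width": finger opening in m; "grasp_force": force on a finger pad.
Only numpy, scipy, OpenCV 4.12 (cv2) and the standard library are available. Lean on these libraries where they do the work, as an engineer would, in place of code of your own. Each camera call takes 0.05 s, during which the arm holds its last target. There are 200 camera calls.

TASK

Set the red and the blue painted plaque each face up on the narrow sloped ledge of the drying stand of its own colour: long side running up the slope, centred across the ledge, lower edge down against the lip; set them down, do not drop them. With both plaques in place and let go, twist the dryer's black timer knob clockwise right to its stop, then let go so that it springs back. Leave the yellow plaque and everything else on the bench where it is.

Things in the scene. Friction and masses are not known exactly. Their poses are not given: they have to be found in the camera images.
- plaque_red: painted plaque lying face up, a wooden slab 64 x 44 x 12 mm (along its x, y, z) with a red face on top, 55 to 110 g. Origin: centre of its underside; z points out of the face. Turning it half round about z makes no difference.
- plaque_blue: painted plaque lying face up, a wooden slab 64 x 44 x 12 mm (along its x, y, z) with a blue face on top, 55 to 110 g. Origin: centre of its underside; z points out of the face. Turning it half round about z makes no difference.
- ledge_red: red sloped ledge on top of the red drying stand: 24 mm wide (y), 66 mm long (x), 5 mm thick. Frame tilted with it: x up the slope (20 degrees), z square out of the surface. Origin: in the surface, 75 mm above the bench, where the centre of the plaque's underside belongs. Lip across the low end: inner face at x = -32 mm, 4 mm thick, 8 mm high above the surface.
- ledge_blue: blue sloped ledge on top of the blue drying stand: 24 mm wide (y), 66 mm long (x), 5 mm thick. Frame tilted with it: x up the slope (28 degrees), z square out of the surface. Origin: in the surface, 110 mm above the bench, where the centre of the plaque's underside belongs. Lip across the low end: inner face at x = -32 mm, 4 mm thick, 8 mm high above the surface.
- stand_red: red drying stand, fixed to the bench: foot disc 70 mm across and 8 mm high, column 14 mm thick, carrying the red ledge. Origin: centre of the foot's underside; the ledge rises along x, away from the robot.
- stand_blue: blue drying stand, fixed to the bench: foot disc 70 mm across and 8 mm high, column 14 mm thick, carrying the blue ledge. Origin: centre of the foot's underside; the ledge rises along x, away from the robot.
- timer_knob (a joint): the dryer's timer knob, turn in rad: 0 at rest, grows clockwise seen from above to its stop at 1.2; a spring (0.03 N m at rest, 0.15 N m at the stop) brings it back to 0 when let go.
- timer_knob_grip (a point): grip point of the timer knob, on its upright axis, 82 mm above the bench. The bar is 42 mm long (along this frame's x, which turns with the knob), 14 mm thick (along y) and 32 mm high (bench height 57 to 89 mm). It stands on a fixed grey box 110 x 90 x 45 mm (x, y, z at knob 0), centred under the knob.
- plaque_yellow: painted plaque lying face up, a wooden slab 64 x 44 x 12 mm (along its x, y, z) with a yellow face on top, 55 to 110 g. Origin: centre of its underside; z points out of the face. Turning it half round about z makes no difference. A bystander: leave it.
- bottle_green: green bottle with white cap, 36 mm across, 110 mm high, a loose bystander standing on the bench. Origin: centre of its underside.
- jar_yellow: yellow jar, 44 mm across, 65 mm high, a loose bystander standing on the bench. Origin: centre of its underside.
- bottle_black: black bottle with red cap, 36 mm across, 110 mm high, a loose bystander standing on the bench. Origin: centre of its underside.
- dropper_bottle: amber bottle with red cap, 40 mm across, 150 mm high, between the two stands, a loose bystander standing on the bench. Origin: centre of its underside.
- water_bottle: clear bottle with blue label, 64 mm across, 200 mm high, a loose bystander standing on the bench. Origin: centre of its underside.
- white_pot: white open pot, 60 mm across, 40 mm high, a loose bystander standing on the bench. Origin: centre of its underside.
- brush: brush lying on the bench, 180 mm long, a loose bystander. Origin: near its middle, on the bench.
Mind the look-alikes: they are no part of the job. What is shaped like the plaque_blue but green is not meant.

How it is judged:
On the way, in this order (a step that is already met when the one before it is completed fails the run):
1. both plaques lie on the ledges of their own colour, let go and still (x of plaque_red in the frame of ledge_red between -0.006 and 0.006 m and y of plaque_red in the frame of ledge_red between -0.009 and 0.009 m and z of plaque_red in the frame of ledge_red between -0.004 and 0.004 m and angle between the z axis of plaque_red and the z axis of ledge_red, either way round below 0.12 rad and angle between the x axis of plaque_red and the x axis of ledge_red, either way round below 0.2 rad and x of plaque_blue in the frame of ledge_blue between -0.006 and 0.006 m and y of plaque_blue in the frame of ledge_blue between -0.009 and 0.009 m and z of plaque_blue in the frame of ledge_blue between -0.004 and 0.004 m and angle between the z axis of plaque_blue and the z axis of ledge_blue, either way round below 0.12 rad and angle between the x axis of plaque_blue and the x axis of ledge_blue, either way round below 0.2 rad and contact force between each of plaque_red, plaque_blue and the fingers below 0.05 N and linear speed of each of plaque_red, plaque_blue below 0.02 m/s), for 0.2 s.
2. the timer knob is turned clockwise to its stop (within 0.1 rad) (value of joint timer_knob above 1.1 rad), for 0.05 s.
3. the timer knob is let go and has sprung back (value of joint timer_knob below 0.1 rad and contact force between timer_knob and the fingers below 0.05 N), for 0.1 s.
At the end, for the whole second after the job is handed in: Red and blue plaque each face up, still and let go on the ledge of its own colour: lower edge within 6 mm of the lip, centred within 9 mm, down within 4 mm, flat within 0.12 rad, long side along the slope within 0.2 rad; knob back below 0.1 rad (all of step 1 and value of joint timer_knob below 0.1 rad); the robot touches nothing.
It fails at once if a plaque is dropped or thrown (moves faster than 0.6 m/s while out of the fingers) ((linear speed of plaque_red above 0.6 m/s and contact force between plaque_red and the fingers below 0.01 N) or (linear speed of plaque_blue above 0.6 m/s and contact force between plaque_blue and the fingers below 0.01 N)).
It fails at once if the timer knob is turned (over 0.5 rad) while the plaques are not both in place (value of joint timer_knob above 0.5 rad and not (x of plaque_red in the frame of ledge_red between -0.006 and 0.006 m and y of plaque_red in the frame of ledge_red between -0.009 and 0.009 m and z of plaque_red in the frame of ledge_red between -0.004 and 0.004 m and angle between the z axis of plaque_red and the z axis of ledge_red, either way round below 0.12 rad and angle between the x axis of plaque_red and the x axis of ledge_red, either way round below 0.2 rad and x of plaque_blue in the frame of ledge_blue between -0.006 and 0.006 m and y of plaque_blue in the frame of ledge_blue between -0.009 and 0.009 m and z of plaque_blue in the frame of ledge_blue between -0.004 and 0.004 m and angle between the z axis of plaque_blue and the z axis of ledge_blue, either way round below 0.12 rad and angle between the x axis of plaque_blue and the x axis of ledge_blue, either way round below 0.2 rad)).
It fails at once if the yellow plaque or another bystander is moved by more than 30 mm (distance of any of plaque_yellow, bottle_green, jar_yellow, bottle_black, dropper_bottle, water_bottle, white_pot, brush from where it was at the start of the episode above 0.03 m).
It fails at once if a standing jar, bottle or pot is tipped by more than 0.5 rad (angle between any of bottle_green, jar_yellow, bottle_black, dropper_bottle, water_bottle, white_pot's own z axis and vertical above 0.5 rad).
It also fails if it takes over 67 s, if anything falls off the work surface, if the arm or the gripper's body presses on something with over 40 N, if the wrist force passes 120 N, or if a joint passes its speed limit or range.

## Working session

There is one attempt and no reset: what is moved stays moved. The work goes in short steps, Python scripts to look and compute and a tool call to move; the robot and the scene stay as the last step left them, time stands still between calls to the robot, and variables do not carry over. Pictures are saved under pics/ and viewed, at most 10 in all, crops included, and the job is handed in when it is done.

Besides the shell and the picture viewer there is one more tool, called after ">>>" by a JSON object that holds its "name" and its "arguments". servo_tool: Moves the arm, as the interface text tells. Its arguments: {"type":"object","properties":{"rows":{"type":"array"},"squeeze":{"type":"number"}},"required":["rows"]}

```bash
mkdir -p pics
python3 - <<'E'
from workcell import *
import cv2,numpy as np,pickle
s=get_state();print({k:np.round(v,3).tolist() for k,v in s.items()},grip_depth)
for n in("scene","top"):
    c=capture(n);pickle.dump(c,open(n+"0.pkl","wb"));cv2.imwrite(f"pics/{n}0.png",c["frame"][:,:,::-1])
    print(n,{k:(np.round(v,4).tolist()) for k,v in c.items() if k!="frame"})
E
```

```text
{'clock': 0.0, 'joint_positions': [-1.415, 0.629, 0.038, 1.518, -0.027, 0.996, -0.02], 'joint_vel': [0.0, 0.001, 0.0, 0.003, 0.001, -0.002, -0.001], 'tau': [-0.0, -56.338, 1.226, -19.344, 0.011, 0.01, 0.0], 'eef_pos': [0.143, 0.633, 0.23], 'tool_rot': [[-0.976, 0.22, -0.0], [0.22, 0.975, -0.002], [-0.0, -0.002, -1.0]], 'wrist_force': [-0.033, -0.198, 0.309], 'ft_torque': [0.002, -0.04, 0.058], 'grasp_force': 0.0, 'width': 0.086} 0.0187
scene {'vfov': 49.6275, 'cx': 279.7294, 'cy': 211.7163, 'pose': [[0.383, -0.5574, 0.7367, 1.356], [0.9237, 0.2263, -0.309, -0.3792], [0.0056, 0.7988, 0.6015, 0.7308], [0.0, 0.0, 0.0, 1.0]]}
top {'vfov': 53.1201, 'cx': 281.3964, 'cy': 208.1384, 'pose': [[-0.0214, 0.9974, -0.069, 0.4615], [-0.9998, -0.0211, 0.0047, -0.0368], [0.0032, 0.0691, 0.9976, 1.3081], [0.0, 0.0, 0.0, 1.0]]}
```

View pics/scene0.png

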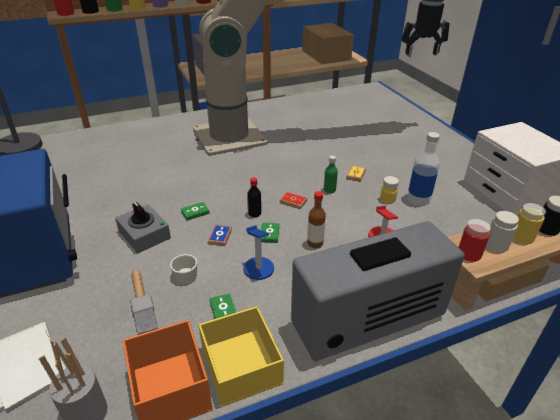

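View pics/top0.png

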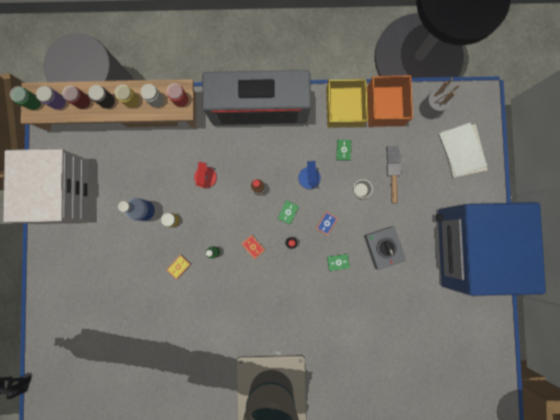

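The scene view shows:
- red plaque (293,200), blue plaque (220,235)
- blue stand (258,250), red stand (381,225)
- knob (140,215), dropper bottle (316,220)

In the top view they are at:
- red plaque (253,246), blue plaque (327,223)
- red stand (205,174), blue stand (309,175)
- knob (388,249)

Look-alikes in the top view: green plaques at (288,212), (339,262) and (344,150), and the yellow plaque at (178,267). My targets are the red one at (253,246) and the blue one at (327,223). Next I'll check them in one close crop.

```bash
cat > h.py <<'E'
import numpy as np,cv2,pickle
def cam(c):
    f=210/np.tan(np.radians(c["vfov"]/2));return f,c["cx"],c["cy"],np.array(c["pose"])
def ray(c,p):
    f,cx,cy,T=cam(c);d=T[:3,:3]@np.array([(p[0]-cx)/f,-(p[1]-cy)/f,-1]);return T[:3,3],d
def proj(c,X):
    f,cx,cy,T=cam(c);q=(np.atleast_2d(X)-T[:3,3])@T[:3,:3];return np.c_[cx-f*q[:,0]/q[:,2],cy+f*q[:,1]/q[:,2]]
def onz(c,p,z):
    o,d=ray(c,p);return o+d*(z-o[2])/d[2]
def tri(cs,ps):
    A=np.zeros((3,3));b=np.zeros(3)
    for c,p in zip(cs,ps):
        o,d=ray(c,p);d=d/np.linalg.norm(d);M=np.eye(3)-np.outer(d,d);A+=M;b+=M@o
    X=np.linalg.solve(A,b);return X,[np.linalg.norm(proj(c,X)[0]-p).round(2) for c,p in zip(cs,ps)]
def load(n="0"): return [pickle.load(open(k+n+".pkl","rb")) for k in("scene","top")]
def mask(img,col):
    h=cv2.cvtColor(img,cv2.COLOR_RGB2HSV);H,S,V=cv2.split(h)
    if col=="red": m=((H<8)|(H>172))&(S>140)&(V>60)
    if col=="blue": m=(H>105)&(H<128)&(S>130)&(V>60)
    return m.astype(np.uint8)
E
python3 - <<'E'
from h import *
s,t=load()
for col,ps,pt,ss,st in(("red",(293,200),(253,246),(384,222),(204,174)),("blue",(220,235),(327,223),(258,250),(310,175))):
    for w,a,b in(("plaque",ps,pt),("stand",ss,st)):
        C=[]
        for c,p in((s,a),(t,b)):
            m=mask(c["frame"],col);r=np.zeros_like(m);k=20 if w=="plaque" else 32
            r[p[1]-k:p[1]+k,p[0]-k:p[0]+k]=1;m=m*r
            if w=="plaque":
                n,l,stt,ce=cv2.connectedComponentsWithStats(m);pts=np.argwhere((m>0))[:,::-1]
            else: pts=np.argwhere(m>0)[:,::-1]
            hl=cv2.convexHull(pts.astype(np.float32));M=cv2.moments(hl)
            ctr=np.array([M["m10"]/M["m00"],M["m01"]/M["m00"]]);C.append(ctr)
            if w=="plaque":
                q=np.array([onz(c,x[0],.012)[:2] for x in hl]);R=cv2.minAreaRect((q*1000).astype(np.float32));print(col,len(pts),R)
            print(col,w,ctr.round(1),m.sum())
        if w=="plaque":print(tri((s,t),C))
S=lambda im,x0,y0,w,h:cv2.resize(im[y0:y0+h,x0:x0+w,::-1],(400,300),interpolation=cv2.INTER_CUBIC)
A=s["frame"];B=t["frame"]
o=np.vstack([np.hstack([S(A,200,190,120,90),S(A,330,180,120,90)]),np.hstack([S(B,170,130,120,90)[:,:],S(B,280,140,160,120)])])
cv2.imwrite("pics/crop1.png",o)
E
```

```text
red 149 ((432.0936279296875, 47.60301208496094), (58.214359283447266, 38.16474533081055), 40.7048225402832)
red plaque [293.3 198.2] 149
red 157 ((434.981689453125, 48.38359832763672), (52.1844367980957, 34.55874252319336), 43.74395751953125)
red plaque [252.6 246.5] 157
(array([0.43474744, 0.04757761, 0.01347719]), [np.float64(0.14), np.float64(0.13)])
red stand [382.4 221.4] 251
red stand [204.5 175.5] 357
blue 132 ((500.4145812988281, -181.6566925048828), (33.292259216308594, 52.053749084472656), 57.98863220214844)
blue plaque [219.4 233.1] 132
blue 42 ((502.46502685546875, -180.89157104492188), (26.399763107299805, 44.0485725402832), 57.45657730102539)
blue plaque [326.5 222.9] 42
(array([ 0.50233234, -0.18152999,  0.01315093]), [np.float64(0.22), np.float64(0.17)])
blue stand [252.1 250.2] 604
blue stand [309.2 175.5] 342
```

View pics/crop1.png

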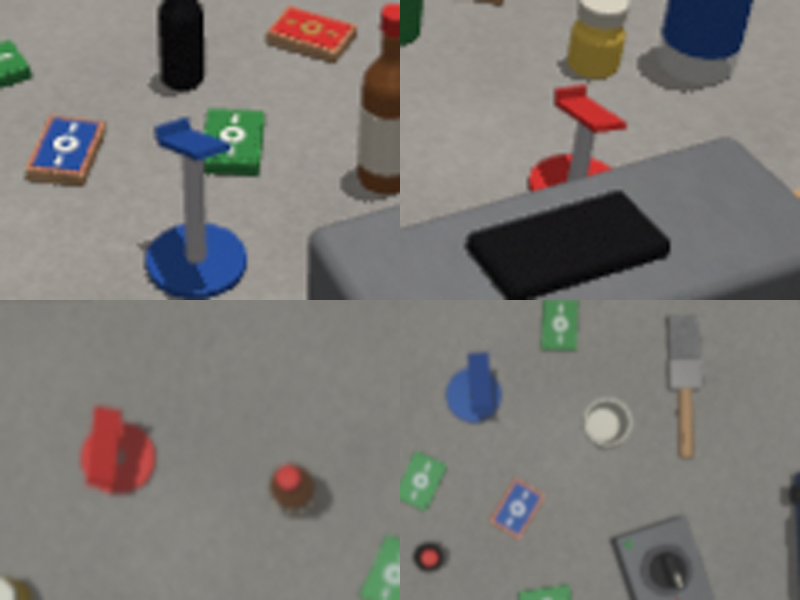

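The crop confirms the choice: the red and blue faces have wooden edges, and their tops measure about 13 mm high, as they should. Next I'll fit the stands with a silhouette model and look at the knob.

```bash
cat > fit.py <<'E'
from h import *
from scipy.optimize import minimize
s,t=load()
def hullfill(img,pts,K):
    h=cv2.convexHull(((pts+.5)*K*16).astype(np.int32));cv2.fillConvexPoly(img,h,1.,lineType=8,shift=4)
def box(x0,x1,y0,y1,z0,z1): return np.array([(x,y,z) for x in(x0,x1) for y in(y0,y1) for z in(z0,z1)])
def render(c,P,sl,roi,foot=True,K=4):
    x,y,z,yaw,fx,fy=P;a=np.radians(sl);cy,sy=np.cos(yaw),np.sin(yaw)
    Rz=np.array([[cy,-sy,0],[sy,cy,0],[0,0,1]]);Ry=np.array([[np.cos(a),0,-np.sin(a)],[0,1,0],[np.sin(a),0,np.cos(a)]])
    R=Rz@Ry;u0,v0,u1,v1=roi;im=np.zeros(((v1-v0)*K,(u1-u0)*K),np.float32);off=np.array([u0,v0])
    for b in(box(-.036,.033,-.012,.012,-.005,0),box(-.036,-.032,-.012,.012,0,.008)):
        hullfill(im,proj(c,b@R.T+[x,y,z])-off,K)
    if foot:
        th=np.linspace(0,6.28,40);d=np.vstack([np.c_[fx+.035*np.cos(th),fy+.035*np.sin(th),np.full(40,h)] for h in(0,.008)])
        hullfill(im,proj(c,d)-off,K)
    return cv2.resize(im,None,fx=1/K,fy=1/K,interpolation=cv2.INTER_AREA)
def soft(c,col,roi):
    u0,v0,u1,v1=roi;f=c["frame"][v0:v1,u0:u1].astype(float);r,g,b=f[...,0],f[...,1],f[...,2]
    q=(r-np.maximum(g,b)) if col=="red" else (b-np.maximum(r,g)*1.0)
    q=q/(f.max(2)+1);return np.clip(q/.45,0,1)
for col,sl,rs,rt,fs,z0,g in(("red",20,(370,195,408,221),(185,155,225,195),False,.075,(205,172)),("blue",28,(232,222,280,280),(290,155,330,195),True,.11,(310,173))):
    ms,mt=soft(s,col,rs),soft(t,col,rt)
    p=onz(t,g,z0);
    def cost(P): return abs(render(s,P,sl,rs,fs)-ms).sum()+abs(render(t,P,sl,rt)-mt).sum()
    best=None
    for yaw in(-.3,-.1,.1,.3):
        x0=np.array([p[0],p[1],z0,yaw,p[0],p[1]])
        r=minimize(cost,x0,method="Nelder-Mead",options=dict(initial_simplex=np.vstack([x0]+[x0+d for d in np.diag([.015,.015,.01,.15,.015,.015])]),maxiter=900,xatol=1e-5))
        if best is None or r.fun<best.fun:best=r
        print(col,r.x.round(4),round(r.fun,1))
E
python3 fit.py
python3 - <<'E'
from h import *
s,t=load()
a=cv2.resize(s["frame"][195:250,110:175,::-1],(520,440),interpolation=cv2.INTER_CUBIC)
b=cv2.resize(t["frame"][224:274,362:410,::-1],(422,440),interpolation=cv2.INTER_CUBIC)
o=np.hstack([a,b]);o=cv2.resize(o,None,fx=.84,fy=.84);o=cv2.convertScaleAbs(o,alpha=1.8);cv2.imwrite("pics/knob.png",o);print(o.shape)
E
```

```text
red [ 0.6545  0.1928  0.0767 -0.167   0.6549  0.1945] 157.3
red [ 0.6543  0.1931  0.0764 -0.1641  0.6555  0.1944] 157.4
red [ 0.6558  0.1924  0.0778 -0.1491  0.6556  0.1947] 157.4
red [ 0.6617  0.1893  0.0824 -0.0453  0.6556  0.1947] 194.1
blue [ 0.6438 -0.1323  0.1103  0.081   0.6456 -0.1321] 227.8
blue [ 0.6448 -0.1325  0.111   0.0645  0.6455 -0.1321] 229.2
blue [ 0.6451 -0.132   0.1116  0.0845  0.6456 -0.1322] 229.9
blue [ 0.6441 -0.1317  0.1108  0.0833  0.6456 -0.132 ] 230.0
(370, 791, 3)
```

View pics/knob.png

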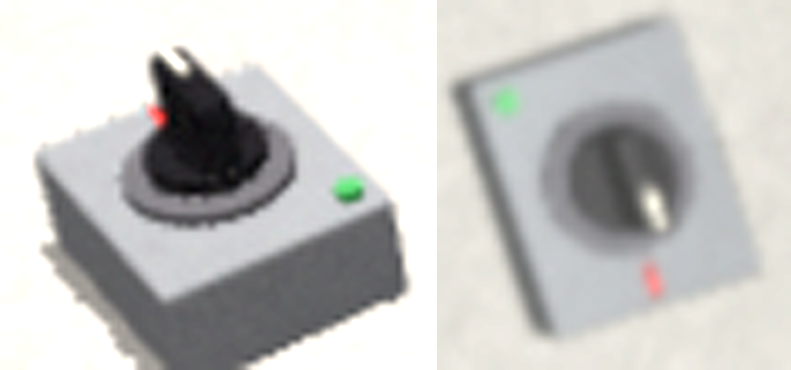

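Run:
```python
from h import *
s,t=load()
k=7.39
px=lambda u,v:np.array([362+(u-437)/k-.5,224+v/k-.5])
C=[onz(t,px(*p),.045) for p in((472,85),(672,12),(762,275),(553,335))];print(np.round(C,4).tolist(),np.mean(C,0).round(4))
for i in range(4):
    d=C[(i+1)%4]-C[i];print(np.linalg.norm(d).round(4),np.degrees(np.arctan2(d[1],d[0])).round(1))
ks=520*.84/65;qs=lambda u,v:np.array([110+u/ks-.5,195+v/ks-.5])
# scene corners: left(38,157) front(166,300) right(395,205) back(262,68)
D=[onz(s,qs(*p),.045) for p in((38,157),(166,300),(395,205),(262,68))];print(np.round(D,4).tolist(),np.mean(D,0).round(4))
for i in range(4):
    d=D[(i+1)%4]-D[i];print(np.linalg.norm(d).round(4),np.degrees(np.arctan2(d[1],d[0])).round(1))
# heights from matching corners: green-light corner etc.
print(tri((s,t),(qs(349,188),px(507,102))),tri((s,t),(qs(178,52),px(655,200))), onz(t,px(660,228),.089))
m=np.mean(D,0)/2+np.mean(C,0)/2;print(m,proj(t,[m[0],m[1],.085]))
```

```text
[[0.4627, -0.2957, 0.045], [0.4906, -0.3782, 0.045], [0.3835, -0.4104, 0.045], [0.3612, -0.3249, 0.045]] [ 0.4245 -0.3523  0.045 ]
0.0871 -71.3
0.1118 -163.3
0.0884 104.6
0.1056 16.0
[[0.3873, -0.4112, 0.045], [0.487, -0.3798, 0.045], [0.4644, -0.2962, 0.045], [0.3622, -0.3262, 0.045]] [ 0.4252 -0.3533  0.045 ]
0.1045 17.5
0.0866 105.1
0.1065 -163.7
0.0887 -73.6
(array([ 0.45531877, -0.30937809,  0.04999901]), [np.float64(0.33), np.float64(0.27)]) (array([ 0.41636526, -0.35540161,  0.09654027]), [np.float64(0.28), np.float64(0.23)]) [ 0.40528377 -0.35825613  0.089     ]
[ 0.42483459 -0.35282572  0.045     ] [[389.17600739 247.56655746]]
```

The knob axis is at about (0.425, -0.353), bar yaw about 16.5°, and the box top comes out at about 45–50 mm, which fits the description. Red ledge is at (0.655, 0.1935) with yaw -9°, blue ledge at (0.645, -0.132) with yaw +4.6°. Ledge heights of 76 and 111 mm agree with the text. Time to move.

```bash
cat > go.py <<'E'
import sys,numpy as np
from workcell import get_state
s=get_state();R=np.array(s["tool_rot"]);p=np.array(s["eef_pos"]);psi=np.degrees(np.arctan2(R[1,0],R[0,0]))
print("t",round(s["clock"],2),"p",p.round(4),"psi",round(psi,2),"w",round(s["width"],4),"g",round(s["grasp_force"],1),"F",np.round(s["wrist_force"],1),"j7",round(s["joint_positions"][6],2))
a=list(map(float,sys.argv[1:]))
for i in range(0,len(a),4):
    x,y,z,ps=a[i:i+4];d=R.T@(np.array([x,y,z])-p);tw=(psi-ps+180)%360-180
    print("slide",(d/.5).round(4).tolist(),"twist",round(tw/360,4))
E
python3 go.py .435 .048 .16 42 .435 .048 .004 42
```

```text
t 0.1 p [0.1428 0.6335 0.2305] psi 167.29 w 0.0851 g 0.0 F [-0.1  0.  -0.1] j7 -0.02
slide [-0.8276, -1.0136, 0.1427] twist 0.348
slide [-0.8276, -1.0131, 0.4547] twist 0.348
```

>>> {"name": "servo_tool", "arguments": {"rows": [{"slide": [-0.78, -0.95, 0.05], "twist": 0.34, "claw": 1}, {"slide": [-0.78, -0.95, 0.05], "twist": 0.34, "claw": 1}, {"slide": [-0.78, -0.95, 0.05], "twist": 0.34, "claw": 1}, {"slide": [-0.78, -0.95, 0.05], "twist": 0.34, "claw": 1}, {"slide": [-0.78, -0.95, 0.05], "twist": 0.34, "claw": 1}, {"slide": [-0.78, -0.95, 0.05], "twist": 0.34, "claw": 1}, {"slide": [-0.78, -0.95, 0.05], "twist": 0.34, "claw": 1}, {"slide": [-0.78, -0.95, 0.05], "twist": 0.34, "claw": 1}, {"slide": [-0.78, -0.95, 0.05], "twist": 0.34, "claw": 1}, {"slide": [-0.78, -0.95, 0.05], "twist": 0.34, "claw": 1}], "squeeze": 25}}

```text
clock: 0.93
eef_pos: [0.3302, 0.2602, 0.2143]
tool_rot: [[-0.093, 0.996, -0.0], [0.996, 0.093, 0.0], [0.0, -0.0, -1.0]]
wrist_force: [-0.3, 1.6, 0.6]
width: 0.0856
grasp_force: 0.0
```

```bash
python3 go.py .435 .048 .12 42
```

```text
t 0.93 p [0.3302 0.2602 0.2143] psi 95.34 w 0.0856 g 0.0 F [-0.3  1.6  0.6] j7 -0.39
slide [-0.4422, 0.1692, 0.1886] twist 0.1482
```

>>> {"name": "servo_tool", "arguments": {"rows": [{"slide": [-0.44, 0.17, 0.19], "twist": 0.148, "claw": 1}, {"slide": [-0.44, 0.17, 0.19], "twist": 0.148, "claw": 1}, {"slide": [-0.44, 0.17, 0.19], "twist": 0.148, "claw": 1}, {"slide": [-0.44, 0.17, 0.19], "twist": 0.148, "claw": 1}, {"slide": [-0.44, 0.17, 0.19], "twist": 0.148, "claw": 1}, {"slide": [-0.44, 0.17, 0.19], "twist": 0.148, "claw": 1}, {"slide": [-0.44, 0.17, 0.19], "twist": 0.148, "claw": 1}, {"slide": [-0.44, 0.17, 0.19], "twist": 0.148, "claw": 1}, {"slide": [-0.44, 0.17, 0.19], "twist": 0.148, "claw": 1}, {"slide": [-0.44, 0.17, 0.19], "twist": 0.148, "claw": 1}]}}

```text
clock: 1.77
eef_pos: [0.4359, 0.0516, 0.1191]
tool_rot: [[0.737, 0.676, -0.001], [0.676, -0.737, -0.0], [-0.001, -0.0, -1.0]]
wrist_force: [0.5, 0.5, 0.0]
width: 0.0855
grasp_force: 0.0
```

```bash
python3 go.py .435 .048 .003 42
```

```text
t 1.77 p [0.4359 0.0516 0.1191] psi 42.5 w 0.0855 g 0.0 F [0.5 0.5 0. ] j7 -0.39
slide [-0.0061, 0.0042, 0.2322] twist 0.0014
```

>>> {"name": "servo_tool", "arguments": {"rows": [{"slide": [-0.004, 0.003, 0.1], "twist": 0.001, "claw": 1}, {"slide": [-0.004, 0.003, 0.17], "twist": 0.001, "claw": 1}, {"slide": [-0.004, 0.003, 0.21], "twist": 0.001, "claw": 1}, {"slide": [-0.004, 0.003, 0.23], "twist": 0.001, "claw": 1}, {"slide": [-0.004, 0.003, 0.232], "twist": 0.001, "claw": 1}, {"slide": [-0.004, 0.003, 0.232], "twist": 0.001, "claw": 1}]}}

```text
clock: 2.27
eef_pos: [0.4362, 0.05, 0.0037]
tool_rot: [[0.744, 0.668, -0.001], [0.668, -0.744, 0.0], [-0.001, -0.001, -1.0]]
wrist_force: [-0.1, 0.8, 0.4]
width: 0.0856
grasp_force: 0.0
```

```bash
python3 go.py .435 .048 .003 42
```

```text
t 2.27 p [0.4362 0.05   0.0037] psi 41.89 w 0.0856 g 0.0 F [-0.1  0.8  0.4] j7 0.08
slide [-0.0044, 0.0013, 0.0013] twist -0.0003
```

Shift along x by 2 mm and close.

>>> {"name": "servo_tool", "arguments": {"rows": [{"slide": [-0.004, 0.001, 0.001], "twist": 0, "claw": 1}, {"slide": [-0.004, 0.001, 0.001], "twist": 0, "claw": 0.4}, {"slide": [-0.004, 0.001, 0.001], "twist": 0, "claw": 0.3}, {"slide": [-0.004, 0.001, 0.001], "twist": 0, "claw": 0.3}, {"slide": [-0.004, 0.001, 0.001], "twist": 0, "claw": 0.3}, {"slide": [-0.004, 0.001, 0.001], "twist": 0, "claw": 0.3}, {"slide": [-0.004, 0.001, 0.001], "twist": 0, "claw": 0.3}, {"slide": [-0.004, 0.001, 0.001], "twist": 0, "claw": 0.3}], "squeeze": 25}}

```text
clock: 2.93
eef_pos: [0.4362, 0.0478, 0.0048]
tool_rot: [[0.743, 0.669, -0.0], [0.669, -0.743, 0.001], [0.0, -0.001, -1.0]]
wrist_force: [-1.2, 0.0, 6.9]
width: 0.043
grasp_force: 24.5
```

```bash
python3 go.py .435 .048 .18 42
python3 - <<'E'
from workcell import *
import cv2,numpy as np
a=capture("scene")["frame"][160:220,250:330,::-1];cv2.imwrite("pics/g1.png",cv2.resize(a,(800,600),interpolation=cv2.INTER_CUBIC))
E
```

```text
t 2.93 p [0.4362 0.0478 0.0048] psi 41.97 w 0.043 g 24.5 F [-1.2  0.   6.9] j7 0.09
slide [-0.0014, -0.0022, -0.3505] twist -0.0001
```

View pics/g1.png

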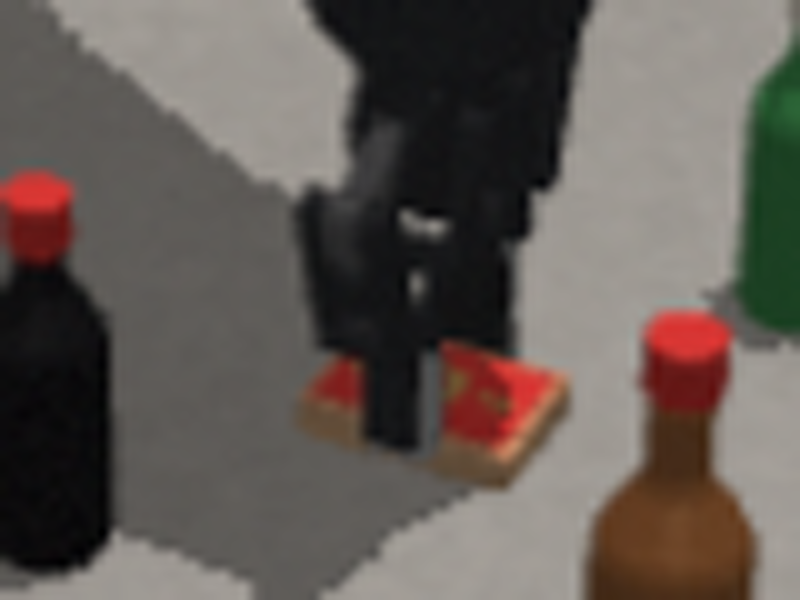

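The view shows the finger at (400,390), about mid-way along the plaque's long edge. Width is 43 mm and grip 24.5 N, so it's held and centred. Lifting and carrying.

>>> {"name": "servo_tool", "arguments": {"rows": [{"slide": [0, 0, -0.02], "twist": 0, "claw": 0.3}, {"slide": [0, 0, -0.06], "twist": 0, "claw": 0.3}, {"slide": [0, 0, -0.12], "twist": 0, "claw": 0.3}, {"slide": [0, 0, -0.2], "twist": 0, "claw": 0.3}, {"slide": [0, 0, -0.28], "twist": 0, "claw": 0.3}, {"slide": [0, 0, -0.35], "twist": 0, "claw": 0.3}, {"slide": [0, 0, -0.38], "twist": 0, "claw": 0.3}, {"slide": [0, 0, -0.38], "twist": 0, "claw": 0.3}]}}

```text
clock: 3.65
eef_pos: [0.4381, 0.0479, 0.1971]
tool_rot: [[0.743, 0.67, 0.005], [0.67, -0.743, 0.002], [0.005, 0.002, -1.0]]
wrist_force: [0.7, 0.1, 0.1]
width: 0.043
grasp_force: 26.3
```

```bash
python3 go.py .655 .1935 .18 -9
```

```text
t 3.65 p [0.4381 0.0479 0.1971] psi 42.04 w 0.043 g 26.3 F [0.7 0.1 0.1] j7 -0.34
slide [0.5171, 0.0742, 0.0367] twist 0.1418
```

>>> {"name": "servo_tool", "arguments": {"rows": [{"slide": [0.06, 0.01, 0], "twist": 0.017, "claw": 0.3}, {"slide": [0.12, 0.02, 0], "twist": 0.034, "claw": 0.3}, {"slide": [0.18, 0.03, 0], "twist": 0.05, "claw": 0.3}, {"slide": [0.25, 0.035, 0], "twist": 0.067, "claw": 0.3}, {"slide": [0.32, 0.045, 0], "twist": 0.084, "claw": 0.3}, {"slide": [0.38, 0.055, 0], "twist": 0.1, "claw": 0.3}, {"slide": [0.44, 0.063, 0], "twist": 0.118, "claw": 0.3}, {"slide": [0.49, 0.07, 0.01], "twist": 0.134, "claw": 0.3}, {"slide": [0.517, 0.074, 0.02], "twist": 0.142, "claw": 0.3}, {"slide": [0.517, 0.074, 0.03], "twist": 0.142, "claw": 0.3}]}}

```text
clock: 4.48
eef_pos: [0.654, 0.1954, 0.1752]
tool_rot: [[0.988, -0.156, -0.003], [-0.156, -0.988, 0.0], [-0.003, 0.0, -1.0]]
wrist_force: [-0.8, 0.0, -1.5]
width: 0.0432
grasp_force: 26.3
```

```bash
python3 go.py .655 .1935 .11 -9
```

```text
t 4.48 p [0.654  0.1954 0.1752] psi -9.0 w 0.0432 g 26.3 F [-0.8  0.  -1.5] j7 -1.38
slide [0.0031, 0.0034, 0.1305] twist 0.0
```

>>> {"name": "servo_tool", "arguments": {"rows": [{"slide": [0.003, 0.004, 0.05], "twist": 0, "claw": 0.3}, {"slide": [0.003, 0.004, 0.1], "twist": 0, "claw": 0.3}, {"slide": [0.003, 0.004, 0.13], "twist": 0, "claw": 0.3}, {"slide": [0.003, 0.004, 0.14], "twist": 0, "claw": 0.3}, {"slide": [0.003, 0.004, 0.14], "twist": 0, "claw": 0.3}, {"slide": [0.003, 0.004, 0.14], "twist": 0, "claw": 0.3}], "squeeze": 20}}

```text
clock: 4.98
eef_pos: [0.6539, 0.1905, 0.109]
tool_rot: [[0.987, -0.158, -0.002], [-0.158, -0.987, -0.0], [-0.002, 0.001, -1.0]]
wrist_force: [-0.4, -0.0, -0.6]
width: 0.0427
grasp_force: 26.3
```

```bash
python3 go.py .655 .1935 .079 -9;  python3 - <<'E'
from workcell import *
import cv2,numpy as np
S=lambda im,x0,y0:cv2.resize(im[y0:y0+60,x0:x0+53,::-1],(398,450),interpolation=cv2.INTER_CUBIC)
o=np.hstack([S(capture("scene")["frame"],360,175),S(capture("top")["frame"],178,143)]);cv2.imwrite("pics/p1.png",o)
E
```

```text
t 4.98 p [0.6539 0.1905 0.109 ] psi -9.1 w 0.0427 g 26.3 F [-0.4 -0.  -0.6] j7 -1.32
slide [0.0012, -0.0062, 0.0599] twist -0.0003
```

View pics/p1.png

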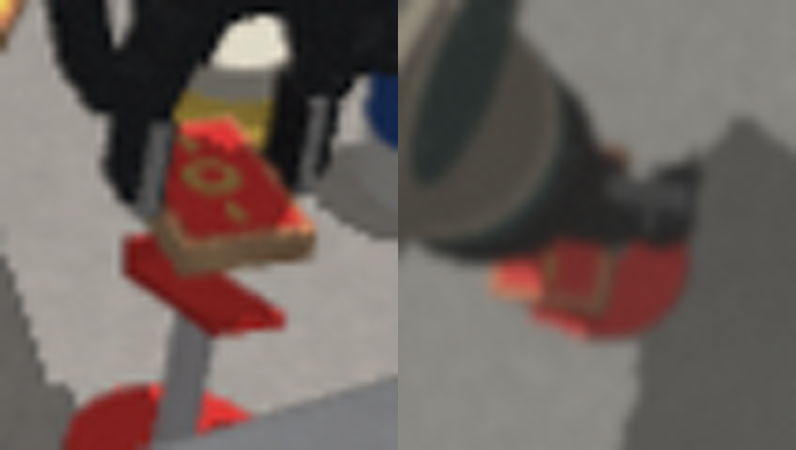

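The plaque is held level about 2 cm above the red ledge: near end at (185..313, 235..275) and ledge at (125..285, 240..330). I'll check the in-hand offset by projecting the expected slab.

Run:
```python
from h import *
s,t=load()
def slab(x,y,z,yaw,sl=0):
    a=np.radians(sl);c,q=np.cos(np.radians(yaw)),np.sin(np.radians(yaw))
    R=np.array([[c,-q,0],[q,c,0],[0,0,1]])@np.array([[np.cos(a),0,-np.sin(a)],[0,1,0],[np.sin(a),0,np.cos(a)]])
    return lambda p:np.atleast_2d(p)@R.T+[x,y,z]
f=slab(.6539,.1905,.109-.0048,-9.1)
k=7.5
for p in((.032,.022,0),(.032,-.022,0),(.032,.022,.012),(.032,-.022,.012),(-.032,.022,.012),(0,0,.012)):
    print(p,((proj(s,f(p))+.5-[360,175])*k).round(0),((proj(t,f(p))+.5-[178,143])*k).round(0)+[398,0])
g=slab(.655,.1935,.075,-9,20)
print("ledge hi",[((proj(s,g(p))+.5-[360,175])*k).round(0) for p in((.033,.012,0),(.033,-.012,0),(-.036,-.012,.008),(-.036,.012,.008))])
```

```text
(0.032, 0.022, 0) [[319. 266.]] [[522. 133.]]
(0.032, -0.022, 0) [[186. 286.]] [[635. 149.]]
(0.032, 0.022, 0.012) [[326. 235.]] [[516. 127.]]
(0.032, -0.022, 0.012) [[192. 254.]] [[630. 143.]]
(-0.032, 0.022, 0.012) [[237. 120.]] [[490. 292.]]
(0, 0, 0.012) [[215. 185.]] [[560. 218.]]
ledge hi [array([[289., 315.]]), array([[217., 325.]]), array([[123., 241.]]), array([[191., 231.]])]
```

>>> {"name": "servo_tool", "arguments": {"rows": [{"slide": [0.004, -0.005, 0.01], "twist": 0, "claw": 0.3}, {"slide": [0.004, -0.005, 0.02], "twist": 0, "claw": 0.3}, {"slide": [0.004, -0.005, 0.026], "twist": 0, "claw": 0.3}, {"slide": [0.004, -0.005, 0.03], "twist": 0, "claw": 0.3}, {"slide": [0.004, -0.005, 0.034], "twist": 0, "claw": 0.3}, {"slide": [0.004, -0.005, 0.038], "twist": 0, "claw": 0.3}]}}

```text
clock: 5.58
eef_pos: [0.6558, 0.193, 0.0897]
tool_rot: [[0.987, -0.158, -0.003], [-0.158, -0.987, -0.0], [-0.003, 0.001, -1.0]]
wrist_force: [-4.0, -0.4, 7.1]
width: 0.0428
grasp_force: 27.1
```

```bash
python3 go.py .655 .1935 .079 -9
```

```text
t 5.58 p [0.6558 0.193  0.0897] psi -9.09 w 0.0428 g 27.1 F [-4.  -0.4  7.1] j7 -1.32
slide [-0.0016, -0.0009, 0.0215] twist -0.0002
```

Contact came at the expected height (TCP about 0.0897, 7 N). Continuing down slowly so it pivots into the slope.

>>> {"name": "servo_tool", "arguments": {"rows": [{"slide": [-0.001, 0, 0.003], "twist": 0, "claw": 0.3}, {"slide": [-0.001, 0, 0.006], "twist": 0, "claw": 0.3}, {"slide": [-0.001, 0, 0.009], "twist": 0, "claw": 0.3}, {"slide": [-0.001, 0, 0.012], "twist": 0, "claw": 0.3}, {"slide": [-0.001, 0, 0.015], "twist": 0, "claw": 0.3}, {"slide": [-0.001, 0, 0.015], "twist": 0, "claw": 0.3}], "squeeze": 20}}

```text
clock: 6.08
eef_pos: [0.6548, 0.1929, 0.0828]
tool_rot: [[0.987, -0.158, -0.004], [-0.158, -0.987, 0.0], [-0.004, 0.0, -1.0]]
wrist_force: [-5.3, 0.6, 6.9]
width: 0.0427
grasp_force: 29.7
```

```bash
python3 go.py .655 .1935 .079 -9;  python3 - <<'E'
from workcell import *
import cv2,numpy as np
S=lambda im,x0,y0:cv2.resize(im[y0:y0+60,x0:x0+53,::-1],(398,450),interpolation=cv2.INTER_CUBIC)
o=np.hstack([S(capture("scene")["frame"],360,175),S(capture("top")["frame"],178,143)]);cv2.imwrite("pics/p2.png",o)
E
```

```text
t 6.08 p [0.6548 0.1929 0.0828] psi -9.11 w 0.0427 g 29.7 F [-5.3  0.6  6.9] j7 -1.31
slide [0.0003, -0.0012, 0.0075] twist -0.0003
```

View pics/p2.png

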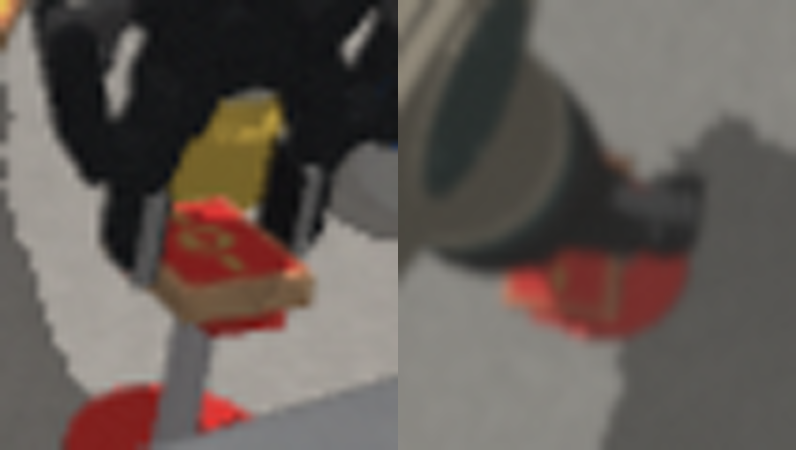

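The plaque is pivoting onto the slope in the pads: its near end at (160..310, 270..320) is now resting on the ledge end. Keep going down.

>>> {"name": "servo_tool", "arguments": {"rows": [{"slide": [0.001, -0.001, 0.002], "twist": 0, "claw": 0.3}, {"slide": [0.001, -0.001, 0.004], "twist": 0, "claw": 0.3}, {"slide": [0.001, -0.001, 0.006], "twist": 0, "claw": 0.3}, {"slide": [0.001, -0.001, 0.008], "twist": 0, "claw": 0.3}, {"slide": [0.001, -0.001, 0.008], "twist": 0, "claw": 0.3}]}}

```text
clock: 6.6
eef_pos: [0.655, 0.193, 0.0788]
tool_rot: [[0.987, -0.159, -0.004], [-0.159, -0.987, -0.0], [-0.004, 0.001, -1.0]]
wrist_force: [-6.3, -0.0, 8.2]
width: 0.043
grasp_force: 31.4
```

```bash
python3 go.py .655 .1935 .079 -9
```

```text
t 6.6 p [0.655  0.193  0.0788] psi -9.13 w 0.043 g 31.4 F [-6.3 -0.   8.2] j7 -1.31
slide [-0.0001, -0.0009, -0.0003] twist -0.0004
```

>>> {"name": "servo_tool", "arguments": {"rows": [{"slide": [0, 0, 0.001], "twist": 0, "claw": 0.3}, {"slide": [0, 0, 0.002], "twist": 0, "claw": 0.3}, {"slide": [0, 0, 0.003], "twist": 0, "claw": 0.3}, {"slide": [0, 0, 0.004], "twist": 0, "claw": 0.3}]}}

```text
clock: 6.93
eef_pos: [0.655, 0.193, 0.0784]
tool_rot: [[0.987, -0.159, -0.004], [-0.159, -0.987, 0.001], [-0.004, 0.0, -1.0]]
wrist_force: [-9.5, 0.8, 18.5]
width: 0.0428
grasp_force: 32.7
```

```bash
python3 go.py .655 .1935 .079 -9
```

```text
t 6.93 p [0.655  0.193  0.0784] psi -9.13 w 0.0428 g 32.7 F [-9.5  0.8 18.5] j7 -1.31
slide [-0.0002, -0.0009, -0.0013] twist -0.0004
```

Force jumped to 18 N with no further motion, so it's flush at the predicted height. Ease off and open gently.

>>> {"name": "servo_tool", "arguments": {"rows": [{"slide": [0, 0, -0.002], "twist": 0, "claw": 0.3}, {"slide": [0, 0, -0.002], "twist": 0, "claw": 0.52}, {"slide": [0, 0, -0.002], "twist": 0, "claw": 0.6}, {"slide": [0, 0, -0.002], "twist": 0, "claw": 0.75}, {"slide": [0, 0, -0.002], "twist": 0, "claw": 0.75}, {"slide": [0, 0, -0.002], "twist": 0, "claw": 0.75}]}}

```text
clock: 7.43
eef_pos: [0.6562, 0.1935, 0.0766]
tool_rot: [[0.987, -0.158, -0.002], [-0.158, -0.987, -0.0], [-0.002, 0.001, -1.0]]
wrist_force: [0.3, -0.1, -0.0]
width: 0.0641
grasp_force: 0.0
```

```bash
python3 go.py .655 .1935 .22 -9
```

```text
t 7.43 p [0.6562 0.1935 0.0766] psi -9.09 w 0.0641 g 0.0 F [ 0.3 -0.1 -0. ] j7 -1.31
slide [-0.0029, 0.0007, -0.2868] twist -0.0002
```

>>> {"name": "servo_tool", "arguments": {"rows": [{"slide": [0, 0, -0.03], "twist": 0, "claw": 0.75}, {"slide": [0, 0, -0.09], "twist": 0, "claw": 0.75}, {"slide": [0, 0, -0.17], "twist": 0, "claw": 0.9}, {"slide": [0, 0, -0.25], "twist": 0, "claw": 1}, {"slide": [-0.02, 0, -0.29], "twist": 0, "claw": 1}, {"slide": [-0.1, 0.05, -0.29], "twist": 0, "claw": 1}, {"slide": [-0.17, 0.1, -0.29], "twist": 0, "claw": 1}, {"slide": [-0.2, 0.17, -0.29], "twist": 0.02, "claw": 1}, {"slide": [-0.2, 0.25, -0.29], "twist": 0.04, "claw": 1}, {"slide": [-0.2, 0.33, -0.29], "twist": 0.06, "claw": 1}]}}

```text
clock: 8.27
eef_pos: [0.5301, 0.0463, 0.2234]
tool_rot: [[0.859, -0.512, -0.001], [-0.512, -0.859, 0.002], [-0.002, -0.001, -1.0]]
wrist_force: [0.9, -1.4, -0.0]
width: 0.0854
grasp_force: 0.0
```

```bash
python3 go.py .502 -.1815 .16 -32
```

```text
t 8.27 p [0.5301 0.0463 0.2234] psi -30.81 w 0.0854 g 0.0 F [ 0.9 -1.4 -0. ] j7 -1.4
slide [0.1855, 0.4202, 0.1261] twist 0.0033
```

>>> {"name": "servo_tool", "arguments": {"rows": [{"slide": [0.04, 0.08, 0], "twist": 0.003, "claw": 1}, {"slide": [0.07, 0.16, 0], "twist": 0.003, "claw": 1}, {"slide": [0.11, 0.24, 0], "twist": 0.003, "claw": 1}, {"slide": [0.14, 0.31, 0.02], "twist": 0.003, "claw": 1}, {"slide": [0.17, 0.38, 0.08], "twist": 0.003, "claw": 1}, {"slide": [0.185, 0.42, 0.15], "twist": 0.003, "claw": 1}, {"slide": [0.185, 0.42, 0.2], "twist": 0.003, "claw": 1}, {"slide": [0.185, 0.42, 0.2], "twist": 0.003, "claw": 1}, {"slide": [0.185, 0.42, 0.2], "twist": 0.003, "claw": 1}]}}

```text
clock: 9.02
eef_pos: [0.5036, -0.1816, 0.1223]
tool_rot: [[0.85, -0.526, -0.004], [-0.526, -0.85, 0.001], [-0.004, 0.001, -1.0]]
wrist_force: [-0.3, -0.6, 0.8]
width: 0.0854
grasp_force: 0.0
```

```bash
cat > chk.py <<'E'
import sys
from h import *
from workcell import capture
from scipy.optimize import minimize
from fit import box,hullfill
# fit slab on ledge: mask = colour face + wooden rim (saturated warm) -> use face centre ring-free hull
E
python3 go.py .502 -.1815 .003 -32
python3 - <<'E'
from h import *
from workcell import capture
cs=[capture("scene"),capture("top")]
for n,c in zip(("scene","top"),cs):pickle.dump(c,open(n+"1.pkl","wb"))
s,t=cs
S=lambda im,x0,y0:cv2.resize(im[y0:y0+60,x0:x0+53,::-1],(398,450),interpolation=cv2.INTER_CUBIC)
cv2.imwrite("pics/p3.png",np.hstack([S(s["frame"],360,175),S(t["frame"],178,143)]))
a=np.radians(20);c,q=np.cos(np.radians(-9)),np.sin(np.radians(-9))
R=np.array([[c,-q,0],[q,c,0],[0,0,1]])@np.array([[np.cos(a),0,-np.sin(a)],[0,1,0],[np.sin(a),0,np.cos(a)]])
for p in((.032,.022,.012),(.032,-.022,.012),(-.032,-.022,.012),(-.032,.022,.012),(0,0,.012)):
    X=R@np.array(p)+[.655,.1935,.075];print(p,((proj(s,X)+.5-[360,175])*7.5).round(0),((proj(t,X)+.5-[178,143])*7.5).round(0)+[398,0])
E
```

```text
t 9.02 p [ 0.5036 -0.1816  0.1223] psi -31.76 w 0.0854 g 0.0 F [-0.3 -0.6  0.8] j7 -0.9
slide [-0.0019, 0.0012, 0.2387] twist 0.0007
(0.032, 0.022, 0.012) [[317. 273.]] [[516. 149.]]
(0.032, -0.022, 0.012) [[186. 292.]] [[628. 164.]]
(-0.032, -0.022, 0.012) [[100. 237.]] [[615. 324.]]
(-0.032, 0.022, 0.012) [[225. 219.]] [[504. 309.]]
(0, 0, 0.012) [[206. 254.]] [[566. 237.]]
```

View pics/p3.png

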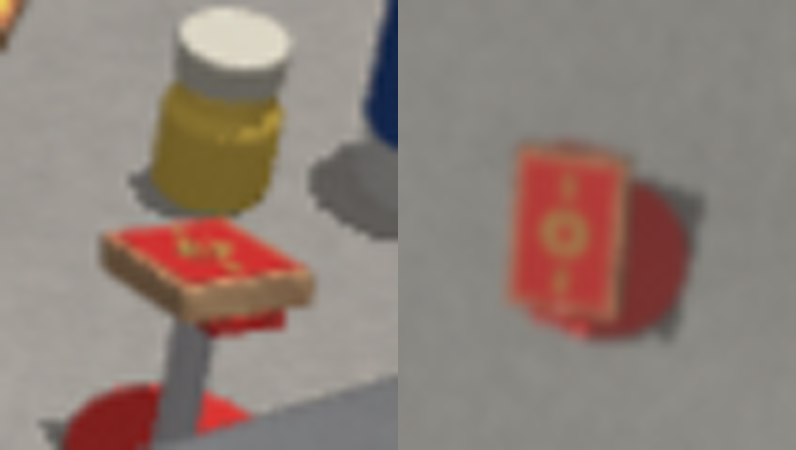

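The red plaque lies on its ledge as modelled: ring at (565,233) against a predicted (566,237), far corner (100,238) against (100,237), all within about 1 mm. Now blue.

>>> {"name": "servo_tool", "arguments": {"rows": [{"slide": [-0.002, 0.001, 0.1], "twist": 0.001, "claw": 1}, {"slide": [-0.002, 0.001, 0.17], "twist": 0.001, "claw": 1}, {"slide": [-0.002, 0.001, 0.21], "twist": 0.001, "claw": 1}, {"slide": [-0.002, 0.001, 0.23], "twist": 0.001, "claw": 1}, {"slide": [-0.002, 0.001, 0.238], "twist": 0.001, "claw": 1}, {"slide": [-0.002, 0.001, 0.238], "twist": 0.001, "claw": 1}, {"slide": [-0.002, 0.001, 0.238], "twist": 0.001, "claw": 1}]}}

```text
clock: 9.7
eef_pos: [0.5044, -0.1815, 0.005]
tool_rot: [[0.849, -0.529, 0.001], [-0.529, -0.849, -0.001], [0.001, 0.001, -1.0]]
wrist_force: [-0.0, -0.3, 0.4]
width: 0.0851
grasp_force: 0.0
```

```bash
python3 go.py .502 -.1815 .003 -32
```

```text
t 9.7 p [ 0.5044 -0.1815  0.005 ] psi -31.95 w 0.0851 g 0.0 F [-0.  -0.3  0.4] j7 -0.82
slide [-0.004, 0.0025, 0.0039] twist 0.0001
```

>>> {"name": "servo_tool", "arguments": {"rows": [{"slide": [-0.004, 0.002, 0.002], "twist": 0, "claw": 1}, {"slide": [-0.004, 0.002, 0.002], "twist": 0, "claw": 0.4}, {"slide": [-0.004, 0.002, 0.002], "twist": 0, "claw": 0.3}, {"slide": [-0.004, 0.002, 0.002], "twist": 0, "claw": 0.3}, {"slide": [-0.004, 0.002, 0.002], "twist": 0, "claw": 0.3}, {"slide": [-0.004, 0.002, 0.002], "twist": 0, "claw": 0.3}, {"slide": [-0.004, 0.002, 0.002], "twist": 0, "claw": 0.3}, {"slide": [-0.004, 0.002, 0.002], "twist": 0, "claw": 0.3}], "squeeze": 25}}

```text
clock: 10.37
eef_pos: [0.5008, -0.1811, 0.0028]
tool_rot: [[0.848, -0.53, -0.002], [-0.53, -0.848, 0.0], [-0.001, 0.001, -1.0]]
wrist_force: [-1.0, 0.1, 5.6]
width: 0.0432
grasp_force: 25.5
```

```bash
python3 go.py .502 -.1815 .2 -32
```

```text
t 10.37 p [ 0.5008 -0.1811  0.0028] psi -32.02 w 0.0432 g 25.5 F [-1.   0.1  5.6] j7 -0.81
slide [0.0018, -0.0003, -0.3945] twist -0.0001
```

>>> {"name": "servo_tool", "arguments": {"rows": [{"slide": [0, 0, -0.02], "twist": 0, "claw": 0.3}, {"slide": [0, 0, -0.06], "twist": 0, "claw": 0.3}, {"slide": [0, 0, -0.12], "twist": 0, "claw": 0.3}, {"slide": [0, 0, -0.2], "twist": 0, "claw": 0.3}, {"slide": [0, 0, -0.28], "twist": 0, "claw": 0.3}, {"slide": [0, 0, -0.35], "twist": 0, "claw": 0.3}, {"slide": [0, 0, -0.4], "twist": 0, "claw": 0.3}, {"slide": [0, 0, -0.4], "twist": 0, "claw": 0.3}]}}

```text
clock: 11.03
eef_pos: [0.5031, -0.1832, 0.2076]
tool_rot: [[0.848, -0.531, 0.006], [-0.531, -0.848, -0.004], [0.007, 0.0, -1.0]]
wrist_force: [0.5, -0.7, -1.3]
width: 0.0432
grasp_force: 26.3
```

```bash
python3 go.py .6435 -.132 .18 4.6
```

```text
t 11.03 p [ 0.5031 -0.1832  0.2076] psi -32.05 w 0.0432 g 26.3 F [ 0.5 -0.7 -1.3] j7 -1.11
slide [0.1832, -0.2357, 0.0564] twist -0.1018
```

>>> {"name": "servo_tool", "arguments": {"rows": [{"slide": [0.03, -0.04, 0], "twist": -0.017, "claw": 0.3}, {"slide": [0.06, -0.08, 0], "twist": -0.034, "claw": 0.3}, {"slide": [0.09, -0.12, 0], "twist": -0.05, "claw": 0.3}, {"slide": [0.12, -0.16, 0], "twist": -0.067, "claw": 0.3}, {"slide": [0.15, -0.2, 0], "twist": -0.084, "claw": 0.3}, {"slide": [0.17, -0.22, 0.02], "twist": -0.1, "claw": 0.3}, {"slide": [0.183, -0.235, 0.04], "twist": -0.102, "claw": 0.3}, {"slide": [0.183, -0.235, 0.056], "twist": -0.102, "claw": 0.3}, {"slide": [0.183, -0.235, 0.056], "twist": -0.102, "claw": 0.3}, {"slide": [0.183, -0.235, 0.056], "twist": -0.102, "claw": 0.3}], "squeeze": 20}}

```text
clock: 11.87
eef_pos: [0.6388, -0.1308, 0.1729]
tool_rot: [[0.997, 0.078, -0.006], [0.078, -0.997, -0.0], [-0.006, 0.0, -1.0]]
wrist_force: [-0.6, -0.3, -0.8]
width: 0.0429
grasp_force: 26.3
```

```bash
python3 go.py .6435 -.132 .14 4.6
```

```text
t 11.87 p [ 0.6388 -0.1308  0.1729] psi 4.49 w 0.0429 g 26.3 F [-0.6 -0.3 -0.8] j7 -0.79
slide [0.0095, 0.0032, 0.0658] twist -0.0003
```

>>> {"name": "servo_tool", "arguments": {"rows": [{"slide": [0.008, 0.003, 0.02], "twist": 0, "claw": 0.3}, {"slide": [0.008, 0.003, 0.04], "twist": 0, "claw": 0.3}, {"slide": [0.008, 0.003, 0.058], "twist": 0, "claw": 0.3}, {"slide": [0.008, 0.003, 0.065], "twist": 0, "claw": 0.3}, {"slide": [0.008, 0.003, 0.065], "twist": 0, "claw": 0.3}, {"slide": [0.008, 0.003, 0.065], "twist": 0, "claw": 0.3}]}}

```text
clock: 12.37
eef_pos: [0.6447, -0.1312, 0.1412]
tool_rot: [[0.997, 0.082, -0.003], [0.082, -0.997, -0.0], [-0.003, -0.0, -1.0]]
wrist_force: [0.1, 0.0, -0.4]
width: 0.0428
grasp_force: 26.3
```

```bash
python3 go.py .6435 -.132 .128 4.6
```

```text
t 12.37 p [ 0.6447 -0.1312  0.1412] psi 4.69 w 0.0428 g 26.3 F [ 0.1  0.  -0.4] j7 -0.77
slide [-0.0024, 0.0014, 0.0263] twist 0.0002
```

>>> {"name": "servo_tool", "arguments": {"rows": [{"slide": [-0.002, 0.002, 0.01], "twist": 0, "claw": 0.3}, {"slide": [-0.002, 0.002, 0.018], "twist": 0, "claw": 0.3}, {"slide": [-0.002, 0.002, 0.024], "twist": 0, "claw": 0.3}, {"slide": [-0.002, 0.002, 0.028], "twist": 0, "claw": 0.3}, {"slide": [-0.002, 0.002, 0.032], "twist": 0, "claw": 0.3}, {"slide": [-0.002, 0.002, 0.032], "twist": 0, "claw": 0.3}]}}

```text
clock: 12.87
eef_pos: [0.6434, -0.1325, 0.1261]
tool_rot: [[0.997, 0.082, -0.003], [0.082, -0.997, 0.0], [-0.003, -0.0, -1.0]]
wrist_force: [-2.7, 1.6, 5.6]
width: 0.0433
grasp_force: 27.3
```

```bash
python3 go.py .6435 -.132 .1121 4.6
```

```text
t 12.87 p [ 0.6434 -0.1325  0.1261] psi 4.69 w 0.0433 g 27.3 F [-2.7  1.6  5.6] j7 -0.76
slide [0.0003, -0.0009, 0.0281] twist 0.0002
```

Contact again came near the predicted height (0.128). Pivoting down.

>>> {"name": "servo_tool", "arguments": {"rows": [{"slide": [0, 0, 0.003], "twist": 0, "claw": 0.3}, {"slide": [0, 0, 0.006], "twist": 0, "claw": 0.3}, {"slide": [0, 0, 0.009], "twist": 0, "claw": 0.3}, {"slide": [0, 0, 0.012], "twist": 0, "claw": 0.3}, {"slide": [0, 0, 0.015], "twist": 0, "claw": 0.3}, {"slide": [0, 0, 0.018], "twist": 0, "claw": 0.3}, {"slide": [0, 0, 0.021], "twist": 0, "claw": 0.3}, {"slide": [0, 0, 0.024], "twist": 0, "claw": 0.3}, {"slide": [0, 0, 0.024], "twist": 0, "claw": 0.3}]}}

```text
clock: 13.62
eef_pos: [0.6429, -0.1325, 0.1142]
tool_rot: [[0.997, 0.082, -0.004], [0.082, -0.997, 0.0], [-0.004, -0.001, -1.0]]
wrist_force: [-4.0, 0.8, 6.8]
width: 0.0433
grasp_force: 30.1
```

```bash
python3 go.py .6435 -.132 .1121 4.6
```

```text
t 13.62 p [ 0.6429 -0.1325  0.1142] psi 4.68 w 0.0433 g 30.1 F [-4.   0.8  6.8] j7 -0.75
slide [0.0014, -0.0008, 0.0041] twist 0.0002
```

>>> {"name": "servo_tool", "arguments": {"rows": [{"slide": [0.001, 0, 0.002], "twist": 0, "claw": 0.3}, {"slide": [0.001, 0, 0.004], "twist": 0, "claw": 0.3}, {"slide": [0.001, 0, 0.005], "twist": 0, "claw": 0.3}, {"slide": [0.001, 0, 0.006], "twist": 0, "claw": 0.3}, {"slide": [0.001, 0, 0.006], "twist": 0, "claw": 0.3}]}}

```text
clock: 14.03
eef_pos: [0.6432, -0.1324, 0.1114]
tool_rot: [[0.997, 0.082, -0.004], [0.082, -0.997, 0.001], [-0.004, -0.001, -1.0]]
wrist_force: [-5.0, 1.3, 7.2]
width: 0.0426
grasp_force: 30.9
```

```bash
python3 go.py .6435 -.132 .1121 4.6
```

```text
t 14.03 p [ 0.6432 -0.1324  0.1114] psi 4.68 w 0.0426 g 30.9 F [-5.   1.3  7.2] j7 -0.75
slide [0.0006, -0.0007, -0.0014] twist 0.0002
```

>>> {"name": "servo_tool", "arguments": {"rows": [{"slide": [0, 0, 0.001], "twist": 0, "claw": 0.3}, {"slide": [0, 0, 0.002], "twist": 0, "claw": 0.3}, {"slide": [0, 0, 0.003], "twist": 0, "claw": 0.3}, {"slide": [0, 0, 0.004], "twist": 0, "claw": 0.3}]}}

```text
clock: 14.37
eef_pos: [0.6433, -0.1324, 0.1106]
tool_rot: [[0.997, 0.081, -0.003], [0.081, -0.997, 0.001], [-0.003, -0.002, -1.0]]
wrist_force: [-8.7, 2.7, 17.1]
width: 0.0429
grasp_force: 32.2
```

```bash
python3 go.py .6435 -.132 .1121 4.6
```

```text
t 14.37 p [ 0.6433 -0.1324  0.1106] psi 4.67 w 0.0429 g 32.2 F [-8.7  2.7 17.1] j7 -0.75
slide [0.0004, -0.0007, -0.003] twist 0.0002
```

Flush (17 N). Ease off, release, and go up.

>>> {"name": "servo_tool", "arguments": {"rows": [{"slide": [0, 0, -0.002], "twist": 0, "claw": 0.3}, {"slide": [0, 0, -0.002], "twist": 0, "claw": 0.52}, {"slide": [0, 0, -0.002], "twist": 0, "claw": 0.6}, {"slide": [0, 0, -0.002], "twist": 0, "claw": 0.75}, {"slide": [0, 0, -0.002], "twist": 0, "claw": 0.75}, {"slide": [0, 0, -0.03], "twist": 0, "claw": 0.75}, {"slide": [0, 0, -0.08], "twist": 0, "claw": 0.75}, {"slide": [0, 0, -0.15], "twist": 0, "claw": 0.75}, {"slide": [0, 0, -0.2], "twist": 0, "claw": 0.75}, {"slide": [0, 0, -0.2], "twist": 0, "claw": 0.75}]}}

```text
clock: 15.2
eef_pos: [0.6478, -0.1344, 0.2154]
tool_rot: [[0.997, 0.082, 0.008], [0.082, -0.997, -0.004], [0.008, 0.004, -1.0]]
wrist_force: [0.9, -0.4, 0.8]
width: 0.0642
grasp_force: 0.0
```

```bash
python3 go.py .425 -.353 .2 16.5
```

```text
t 15.2 p [ 0.6478 -0.1344  0.2154] psi 4.7 w 0.0642 g 0.0 F [ 0.9 -0.4  0.8] j7 -0.82
slide [-0.48, 0.3992, 0.029] twist -0.0328
```

>>> {"name": "servo_tool", "arguments": {"rows": [{"slide": [-0.06, 0.05, 0], "twist": -0.01, "claw": 0.75}, {"slide": [-0.12, 0.1, 0], "twist": -0.02, "claw": 0.75}, {"slide": [-0.18, 0.15, 0], "twist": -0.033, "claw": 0.75}, {"slide": [-0.24, 0.2, 0], "twist": -0.033, "claw": 0.75}, {"slide": [-0.3, 0.25, 0], "twist": -0.033, "claw": 0.75}, {"slide": [-0.36, 0.3, 0.01], "twist": -0.033, "claw": 0.75}, {"slide": [-0.42, 0.35, 0.02], "twist": -0.033, "claw": 0.75}, {"slide": [-0.48, 0.4, 0.03], "twist": -0.033, "claw": 0.75}, {"slide": [-0.48, 0.4, 0.1], "twist": -0.033, "claw": 0.75}, {"slide": [-0.48, 0.4, 0.12], "twist": -0.033, "claw": 0.75}]}}

```text
clock: 16.03
eef_pos: [0.4186, -0.3525, 0.1475]
tool_rot: [[0.96, 0.28, -0.004], [0.28, -0.96, 0.001], [-0.004, -0.002, -1.0]]
wrist_force: [0.2, 1.1, -0.1]
width: 0.0641
grasp_force: 0.0
```

```bash
python3 go.py .425 -.353 .066 16.5
python3 - <<'E'
from h import *
from workcell import capture
s,t=capture("scene"),capture("top")
for n,c in zip(("scene","top"),(s,t)):pickle.dump(c,open(n+"2.pkl","wb"))
S=lambda im,x0,y0:cv2.resize(im[y0:y0+60,x0:x0+53,::-1],(398,450),interpolation=cv2.INTER_CUBIC)
cv2.imwrite("pics/p4.png",np.hstack([S(s["frame"],232,210),S(t["frame"],283,143)]))
a=np.radians(28);c,q=np.cos(np.radians(4.6)),np.sin(np.radians(4.6))
R=np.array([[c,-q,0],[q,c,0],[0,0,1]])@np.array([[np.cos(a),0,-np.sin(a)],[0,1,0],[np.sin(a),0,np.cos(a)]])
for p in((.032,.022,.012),(.032,-.022,.012),(-.032,-.022,.012),(-.032,.022,.012),(0,0,.012)):
    X=R@np.array(p)+[.6445,-.132,.11];print(p,((proj(s,X)+.5-[232,210])*7.5).round(0),((proj(t,X)+.5-[283,143])*7.5).round(0)+[398,0])
E
```

```text
t 16.03 p [ 0.4186 -0.3525  0.1475] psi 16.25 w 0.0641 g 0.0 F [ 0.2  1.1 -0.1] j7 -0.06
slide [0.0127, 0.0049, 0.163] twist -0.0007
(0.032, 0.022, 0.012) [[299. 121.]] [[558. 163.]]
(0.032, -0.022, 0.012) [[155. 166.]] [[675. 151.]]
(-0.032, -0.022, 0.012) [[ 78. 135.]] [[683. 310.]]
(-0.032, 0.022, 0.012) [[215.  93.]] [[569. 322.]]
(0, 0, 0.012) [[186. 128.]] [[621. 237.]]
```

View pics/p4.png

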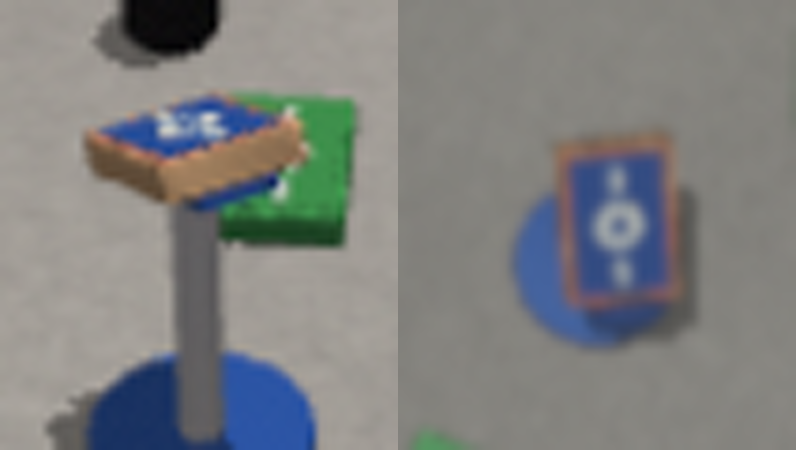

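The blue plaque is flat and square, but its ring is at (619,225) against a predicted (621,237), so it sits about 4 mm up-slope of the lip. I'll nudge its upper end down with shut fingers before touching the knob.

```bash
python3 go.py .4186 -.3525 .21 4.6 .72 -.1285 .2 4.6
```

```text
t 16.13 p [ 0.421  -0.35    0.1477] psi 16.56 w 0.064 g 0.0 F [ 0.1 -0.4  0.1] j7 -0.07
slide [-0.0065, 0.003, -0.1245] twist 0.0332
slide [0.699, -0.2546, -0.106] twist 0.0332
```

>>> {"name": "servo_tool", "arguments": {"rows": [{"slide": [0, 0, -0.08], "twist": 0, "claw": 0}, {"slide": [0.07, -0.025, -0.13], "twist": 0.015, "claw": 0}, {"slide": [0.14, -0.05, -0.13], "twist": 0.033, "claw": 0}, {"slide": [0.21, -0.076, -0.13], "twist": 0.033, "claw": 0}, {"slide": [0.28, -0.1, -0.13], "twist": 0.033, "claw": 0}, {"slide": [0.35, -0.127, -0.13], "twist": 0.033, "claw": 0}, {"slide": [0.42, -0.153, -0.13], "twist": 0.033, "claw": 0}, {"slide": [0.49, -0.18, -0.13], "twist": 0.033, "claw": 0}, {"slide": [0.56, -0.204, -0.13], "twist": 0.033, "claw": 0}, {"slide": [0.63, -0.23, -0.13], "twist": 0.033, "claw": 0}]}}

```text
clock: 16.97
eef_pos: [0.6933, -0.1476, 0.2152]
tool_rot: [[0.996, 0.086, -0.001], [0.086, -0.996, -0.001], [-0.001, 0.001, -1.0]]
wrist_force: [1.4, -0.3, 1.0]
width: -0.0001
grasp_force: 0.0
```

```bash
python3 go.py .72 -.1285 .2 4.6
```

```text
t 16.97 p [ 0.6933 -0.1476  0.2152] psi 4.91 w -0.0001 g 0.0 F [ 1.4 -0.3  1. ] j7 -0.85
slide [0.0564, -0.0336, 0.0304] twist 0.0008
```

```bash
python3 -c "
from h import *
s,t=load()
for p in((258,122),(308,122),(308,108),(204,108),(330,120)):
  print(p,[onz(t,p,z).round(3) for z in(0,.1,.2)])
"; python3 go.py .715 -.129 .18 4.6 .715 -.129 .129 4.6
```

```text
(258, 122) [array([0.827, 0.025, 0.   ]), array([0.799, 0.021, 0.1  ]), array([0.771, 0.016, 0.2  ])]
(308, 122) [array([ 0.824, -0.133,  0.   ]), array([ 0.796, -0.126,  0.1  ]), array([ 0.768, -0.118,  0.2  ])]
(308, 108) [array([ 0.869, -0.134,  0.   ]), array([ 0.838, -0.127,  0.1  ]), array([ 0.807, -0.119,  0.2  ])]
(204, 108) [array([0.876, 0.196, 0.   ]), array([0.844, 0.178, 0.1  ]), array([0.812, 0.16 , 0.2  ])]
(330, 120) [array([ 0.829, -0.203,  0.   ]), array([ 0.801, -0.19 ,  0.1  ]), array([ 0.772, -0.178,  0.2  ])]
t 16.97 p [ 0.6933 -0.1476  0.2152] psi 4.91 w -0.0001 g 0.0 F [ 1.4 -0.3  1. ] j7 -0.85
slide [0.0464, -0.0334, 0.0704] twist 0.0008
slide [0.0465, -0.0335, 0.1724] twist 0.0008
```

>>> {"name": "servo_tool", "arguments": {"rows": [{"slide": [0.046, -0.033, 0], "twist": 0, "claw": 0}, {"slide": [0.046, -0.033, 0.01], "twist": 0, "claw": 0}, {"slide": [0.046, -0.033, 0.07], "twist": 0, "claw": 0}, {"slide": [0.046, -0.033, 0.12], "twist": 0, "claw": 0}, {"slide": [0.046, -0.033, 0.16], "twist": 0, "claw": 0}, {"slide": [0.046, -0.033, 0.17], "twist": 0, "claw": 0}, {"slide": [0.046, -0.033, 0.17], "twist": 0, "claw": 0}]}}

```text
clock: 17.55
eef_pos: [0.712, -0.131, 0.1277]
tool_rot: [[0.996, 0.084, -0.004], [0.084, -0.996, 0.0], [-0.004, -0.001, -1.0]]
wrist_force: [0.6, -0.2, -0.8]
width: -0.0003
grasp_force: 0.0
```

```bash
python3 go.py .692 -.129 .13 4.6
```

```text
t 17.55 p [ 0.712  -0.131   0.1277] psi 4.82 w -0.0003 g 0.0 F [ 0.6 -0.2 -0.8] j7 -0.84
slide [-0.0395, -0.0073, -0.0045] twist 0.0006
```

>>> {"name": "servo_tool", "arguments": {"rows": [{"slide": [-0.01, -0.003, -0.004], "twist": 0, "claw": 0}, {"slide": [-0.02, -0.003, -0.004], "twist": 0, "claw": 0}, {"slide": [-0.03, -0.003, -0.004], "twist": 0, "claw": 0}, {"slide": [-0.036, -0.003, -0.004], "twist": 0, "claw": 0}, {"slide": [-0.042, -0.003, -0.004], "twist": 0, "claw": 0}, {"slide": [-0.046, -0.003, -0.004], "twist": 0, "claw": 0}, {"slide": [-0.046, -0.003, -0.004], "twist": 0, "claw": 0}]}}

```text
clock: 18.13
eef_pos: [0.6889, -0.1333, 0.1307]
tool_rot: [[0.997, 0.082, -0.002], [0.082, -0.997, -0.0], [-0.002, -0.0, -1.0]]
wrist_force: [-0.6, 1.3, -0.5]
width: 0.0001
grasp_force: 0.0
```

```bash
python3 go.py .685 -.129 .13 4.6
```

```text
t 18.13 p [ 0.6889 -0.1333  0.1307] psi 4.68 w 0.0001 g 0.0 F [-0.6  1.3 -0.5] j7 -0.81
slide [-0.007, -0.0092, 0.0015] twist 0.0002
```

>>> {"name": "servo_tool", "arguments": {"rows": [{"slide": [-0.001, -0.008, 0.001], "twist": 0, "claw": 0}, {"slide": [-0.003, -0.008, 0.002], "twist": 0, "claw": 0}, {"slide": [-0.005, -0.008, 0.002], "twist": 0, "claw": 0}, {"slide": [-0.007, -0.008, 0.002], "twist": 0, "claw": 0}, {"slide": [-0.008, -0.008, 0.002], "twist": 0, "claw": 0}]}}

```text
clock: 18.55
eef_pos: [0.6848, -0.1296, 0.1293]
tool_rot: [[0.997, 0.082, -0.002], [0.082, -0.997, -0.0], [-0.002, 0.0, -1.0]]
wrist_force: [0.5, -0.8, 0.5]
width: -0.0001
grasp_force: 0.0
```

```bash
python3 go.py .682 -.129 .129 4.6
```

```text
t 18.55 p [ 0.6848 -0.1296  0.1293] psi 4.7 w -0.0001 g 0.0 F [ 0.5 -0.8  0.5] j7 -0.81
slide [-0.0055, -0.0016, 0.0006] twist 0.0003
```

>>> {"name": "servo_tool", "arguments": {"rows": [{"slide": [-0.002, 0, 0], "twist": 0, "claw": 0}, {"slide": [-0.004, 0, 0], "twist": 0, "claw": 0}, {"slide": [-0.006, 0, 0], "twist": 0, "claw": 0}, {"slide": [-0.006, 0, 0], "twist": 0, "claw": 0}]}}

```text
clock: 18.88
eef_pos: [0.6817, -0.1298, 0.1294]
tool_rot: [[0.997, 0.082, -0.002], [0.082, -0.997, -0.0], [-0.002, 0.0, -1.0]]
wrist_force: [0.2, 0.6, -0.1]
width: -0.0002
grasp_force: 0.0
```

```bash
python3 go.py .682 -.129 .129 4.6
python3 - <<'E'
from h import *
from workcell import capture
s,t=capture("scene"),capture("top")
o=pickle.load(open("scene2.pkl","rb"))["frame"]
# plaque side (face, left half) shift between earlier picture and now
T=o[218:240,242:262];r=cv2.matchTemplate(s["frame"][212:246,236:270],T,cv2.TM_CCOEFF_NORMED)
print(r.max().round(3),np.unravel_index(r.argmax(),r.shape))
E
```

```text
t 18.88 p [ 0.6817 -0.1298  0.1294] psi 4.69 w -0.0002 g 0.0 F [ 0.2  0.6 -0.1] j7 -0.8
slide [0.0007, -0.0016, 0.0009] twist 0.0003
0.221 (np.int64(6), np.int64(5))
```

>>> {"name": "servo_tool", "arguments": {"rows": [{"slide": [-0.001, 0, 0], "twist": 0, "claw": 0}, {"slide": [-0.002, 0, 0], "twist": 0, "claw": 0}, {"slide": [-0.003, 0, 0], "twist": 0, "claw": 0}, {"slide": [-0.004, 0, 0], "twist": 0, "claw": 0}, {"slide": [-0.004, 0, 0], "twist": 0, "claw": 0}]}}

```text
clock: 19.4
eef_pos: [0.6808, -0.1297, 0.1298]
tool_rot: [[0.997, 0.082, -0.0], [0.082, -0.997, -0.0], [-0.0, 0.0, -1.0]]
wrist_force: [2.9, 0.0, 1.4]
width: 0.0001
grasp_force: 1.3
```

```bash
python3 go.py .682 -.129 .129 4.6
```

```text
t 19.4 p [ 0.6808 -0.1297  0.1298] psi 4.73 w 0.0001 g 1.3 F [2.9 0.  1.4] j7 -0.8
slide [0.0025, -0.0011, 0.0016] twist 0.0004
```

>>> {"name": "servo_tool", "arguments": {"rows": [{"slide": [-0.004, 0, 0.001], "twist": 0, "claw": 0}, {"slide": [-0.005, 0, 0.001], "twist": 0, "claw": 0}, {"slide": [-0.006, 0, 0.001], "twist": 0, "claw": 0}, {"slide": [-0.006, 0, 0.001], "twist": 0, "claw": 0}]}}

```text
clock: 19.73
eef_pos: [0.6802, -0.1297, 0.1305]
tool_rot: [[0.997, 0.083, 0.005], [0.083, -0.997, -0.001], [0.005, 0.001, -1.0]]
wrist_force: [7.0, 0.5, 3.4]
width: -0.0
grasp_force: 3.7
```

```bash
python3 go.py .682 -.129 .129 4.6
```

```text
t 19.73 p [ 0.6802 -0.1297  0.1305] psi 4.77 w -0.0 g 3.7 F [7.  0.5 3.4] j7 -0.8
slide [0.0037, -0.0012, 0.003] twist 0.0005
```

7 N along the slope direction with no motion, so the plaque is hard against the lip. Back off and rise.

>>> {"name": "servo_tool", "arguments": {"rows": [{"slide": [0.02, 0, 0], "twist": 0, "claw": 0}, {"slide": [0.05, 0, 0], "twist": 0, "claw": 0}, {"slide": [0.06, 0, -0.04], "twist": 0, "claw": 0}, {"slide": [0.06, 0, -0.11], "twist": 0, "claw": 0}, {"slide": [0.06, 0, -0.18], "twist": 0, "claw": 0.2}, {"slide": [0, 0.03, -0.18], "twist": 0, "claw": 0.5}, {"slide": [-0.07, 0.08, -0.18], "twist": 0, "claw": 0.75}, {"slide": [-0.14, 0.13, -0.18], "twist": 0, "claw": 0.75}, {"slide": [-0.21, 0.18, -0.18], "twist": -0.01, "claw": 0.75}, {"slide": [-0.28, 0.23, -0.18], "twist": -0.02, "claw": 0.75}]}}

```text
clock: 20.57
eef_pos: [0.5485, -0.2534, 0.2189]
tool_rot: [[0.978, 0.21, -0.004], [0.21, -0.978, -0.0], [-0.004, -0.001, -1.0]]
wrist_force: [-0.4, -0.6, 0.4]
width: 0.0642
grasp_force: 0.0
```

```bash
python3 go.py .425 -.353 .15 16.5
```

```text
t 20.57 p [ 0.5485 -0.2534  0.2189] psi 12.1 w 0.0642 g 0.0 F [-0.4 -0.6  0.4] j7 -0.47
slide [-0.2828, 0.1432, 0.1389] twist -0.0122
```

>>> {"name": "servo_tool", "arguments": {"rows": [{"slide": [-0.07, 0.036, 0], "twist": -0.012, "claw": 0.75}, {"slide": [-0.14, 0.072, 0], "twist": -0.012, "claw": 0.75}, {"slide": [-0.21, 0.107, 0.04], "twist": -0.012, "claw": 0.75}, {"slide": [-0.27, 0.138, 0.1], "twist": -0.012, "claw": 0.75}, {"slide": [-0.28, 0.142, 0.15], "twist": -0.012, "claw": 0.75}, {"slide": [-0.28, 0.142, 0.17], "twist": -0.012, "claw": 0.75}, {"slide": [-0.28, 0.142, 0.17], "twist": -0.012, "claw": 0.75}, {"slide": [-0.28, 0.142, 0.17], "twist": -0.012, "claw": 0.75}]}}

```text
clock: 21.23
eef_pos: [0.4293, -0.3504, 0.1345]
tool_rot: [[0.96, 0.28, -0.003], [0.28, -0.96, 0.001], [-0.002, -0.002, -1.0]]
wrist_force: [0.6, -0.7, -0.9]
width: 0.0642
grasp_force: 0.0
```

```bash
python3 go.py .425 -.353 .066 16.5
python3 - <<'E'
from h import *
from workcell import capture
s,t=capture("scene"),capture("top")
for n,c in zip(("scene","top"),(s,t)):pickle.dump(c,open(n+"3.pkl","wb"))
S=lambda im,x0,y0:cv2.resize(im[y0:y0+40,x0:x0+53,::-1],(398,300),interpolation=cv2.INTER_CUBIC)
o=np.vstack([np.hstack([S(s["frame"],232,210),S(t["frame"],283,150)]),np.hstack([S(s["frame"],110,195),S(t["frame"],360,225)])])
cv2.imwrite("pics/p5.png",o)
a=np.radians(28);c,q=np.cos(np.radians(4.6)),np.sin(np.radians(4.6))
R=np.array([[c,-q,0],[q,c,0],[0,0,1]])@np.array([[np.cos(a),0,-np.sin(a)],[0,1,0],[np.sin(a),0,np.cos(a)]])
for p in((.032,.022,.012),(.032,-.022,.012),(-.032,-.022,.012),(-.032,.022,.012),(0,0,.012)):
    X=R@np.array(p)+[.6445,-.132,.11];print(p,((proj(s,X)+.5-[232,210])*7.5).round(0),((proj(t,X)+.5-[283,150])*7.5).round(0)+[398,0])
o2=pickle.load(open("top2.pkl","rb"))["frame"]
g=lambda f:cv2.cvtColor(f[155:190,300:325],cv2.COLOR_RGB2GRAY).astype(np.float32)
b=lambda f:[m["m01"]/m["m00"]+155 for m in [cv2.moments((f[155:190,300:325].min(2)>135).astype(np.uint8))]]
print(b(o2),b(t["frame"]))
E
```

```text
t 21.23 p [ 0.4293 -0.3504  0.1345] psi 16.29 w 0.0642 g 0.0 F [ 0.6 -0.7 -0.9] j7 -0.06
slide [-0.0095, 0.0029, 0.1369] twist -0.0006
(0.032, 0.022, 0.012) [[299. 121.]] [[558. 111.]]
(0.032, -0.022, 0.012) [[155. 166.]] [[675.  99.]]
(-0.032, -0.022, 0.012) [[ 78. 135.]] [[683. 258.]]
(-0.032, 0.022, 0.012) [[215.  93.]] [[569. 269.]]
(0, 0, 0.012) [[186. 128.]] [[621. 185.]]
[172.61111111111111] [173.3913043478261]
```

View pics/p5.png

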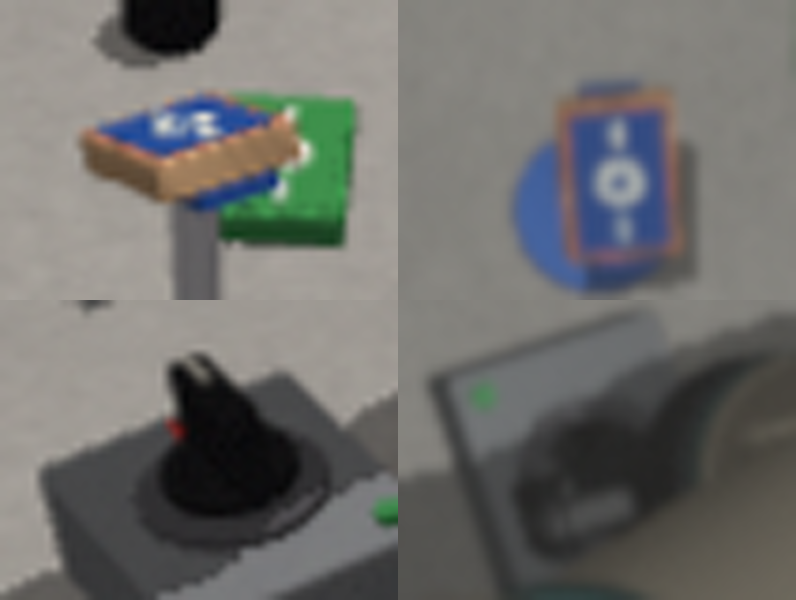

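The blue plaque's ring is now at (620,182) against a predicted (621,185), so it's seated on the lip. The knob is at rest, aligned with its box. Now grip the bar.

>>> {"name": "servo_tool", "arguments": {"rows": [{"slide": [-0.009, 0.003, 0.04], "twist": 0, "claw": 0.75}, {"slide": [-0.009, 0.003, 0.08], "twist": 0, "claw": 0.75}, {"slide": [-0.009, 0.003, 0.11], "twist": 0, "claw": 0.75}, {"slide": [-0.009, 0.003, 0.13], "twist": 0, "claw": 0.75}, {"slide": [-0.009, 0.003, 0.137], "twist": 0, "claw": 0.75}, {"slide": [-0.009, 0.003, 0.137], "twist": 0, "claw": 0.75}, {"slide": [-0.009, 0.003, 0.137], "twist": 0, "claw": 0.75}]}}

```text
clock: 21.92
eef_pos: [0.4254, -0.3541, 0.0668]
tool_rot: [[0.96, 0.28, -0.001], [0.28, -0.96, -0.001], [-0.001, 0.001, -1.0]]
wrist_force: [0.9, 0.0, 0.4]
width: 0.0641
grasp_force: 0.0
```

```bash
python3 go.py .425 -.353 .066 16.5
```

```text
t 21.92 p [ 0.4254 -0.3541  0.0668] psi 16.26 w 0.0641 g 0.0 F [0.9 0.  0.4] j7 0.03
slide [-0.0001, -0.0023, 0.0017] twist -0.0007
```

>>> {"name": "servo_tool", "arguments": {"rows": [{"slide": [0, -0.002, 0.001], "twist": 0, "claw": 0.3}, {"slide": [0, -0.002, 0.001], "twist": 0, "claw": 0.1}, {"slide": [0, -0.002, 0.001], "twist": 0, "claw": 0.05}, {"slide": [0, -0.002, 0.001], "twist": 0, "claw": 0.05}, {"slide": [0, -0.002, 0.001], "twist": 0, "claw": 0.05}, {"slide": [0, -0.002, 0.001], "twist": 0, "claw": 0.05}, {"slide": [0, -0.002, 0.001], "twist": 0, "claw": 0.05}], "squeeze": 40}}

```text
clock: 22.5
eef_pos: [0.4247, -0.3538, 0.0661]
tool_rot: [[0.96, 0.279, -0.001], [0.279, -0.96, -0.002], [-0.002, 0.002, -1.0]]
wrist_force: [-0.1, -1.7, 4.6]
width: 0.0127
grasp_force: 44.1
```

```bash
python3 go.py .425 -.353 .066 16.5
```

```text
t 22.5 p [ 0.4247 -0.3538  0.0661] psi 16.21 w 0.0127 g 44.1 F [-0.1 -1.7  4.6] j7 0.03
slide [0.001, -0.0014, 0.0002] twist -0.0008
```

The bar is held (13 mm). Clockwise from above is +twist, up to the stop.

>>> {"name": "servo_tool", "arguments": {"rows": [{"slide": [0, 0, 0], "twist": 0.018, "claw": 0.05}, {"slide": [0, 0, 0], "twist": 0.036, "claw": 0.05}, {"slide": [0, 0, 0], "twist": 0.054, "claw": 0.05}, {"slide": [0, 0, 0], "twist": 0.072, "claw": 0.05}, {"slide": [0, 0, 0], "twist": 0.09, "claw": 0.05}, {"slide": [0, 0, 0], "twist": 0.108, "claw": 0.05}, {"slide": [0, 0, 0], "twist": 0.126, "claw": 0.05}, {"slide": [0, 0, 0], "twist": 0.144, "claw": 0.05}, {"slide": [0, 0, 0], "twist": 0.162, "claw": 0.05}, {"slide": [0, 0, 0], "twist": 0.175, "claw": 0.05}]}}

```text
clock: 23.33
eef_pos: [0.4245, -0.355, 0.0662]
tool_rot: [[0.681, -0.733, -0.001], [-0.733, -0.681, -0.004], [0.002, 0.004, -1.0]]
wrist_force: [-0.3, -4.1, 2.9]
width: 0.0131
grasp_force: 44.0
```

```bash
python3 go.py .425 -.353 .066 -56; python3 -c "
from workcell import get_state;print(get_state()['ft_torque'])"
```

```text
t 23.33 p [ 0.4245 -0.355   0.0662] psi -47.1 w 0.0131 g 44.0 F [-0.3 -4.1  2.9] j7 -0.83
slide [-0.0023, -0.0035, 0.0003] twist 0.0247
[-0.70523301 -0.01485223  0.18212055]
```

>>> {"name": "servo_tool", "arguments": {"rows": [{"slide": [0, 0, 0], "twist": 0.012, "claw": 0.05}, {"slide": [0, 0, 0], "twist": 0.02, "claw": 0.05}, {"slide": [0, 0, 0], "twist": 0.025, "claw": 0.05}, {"slide": [0, 0, 0], "twist": 0.025, "claw": 0.05}]}}

```text
clock: 23.67
eef_pos: [0.4244, -0.3551, 0.0662]
tool_rot: [[0.566, -0.825, -0.003], [-0.825, -0.566, -0.005], [0.002, 0.005, -1.0]]
wrist_force: [-1.2, -5.5, 3.9]
width: 0.0132
grasp_force: 65.9
```

```bash
python3 go.py .425 -.353 .066 -57; python3 -c "
from workcell import get_state;print(get_state()['ft_torque'])"
```

```text
t 23.67 p [ 0.4244 -0.3551  0.0662] psi -55.54 w 0.0132 g 65.9 F [-1.2 -5.5  3.9] j7 -0.96
slide [-0.0028, -0.0034, 0.0004] twist 0.0041
[-1.1380768   0.12590573  1.68811396]
```

Torque jumped to 1.7 N·m at 1.25 rad of turn, so that's the stop. Turn back with the spring, then let go.

>>> {"name": "servo_tool", "arguments": {"rows": [{"slide": [0, 0, 0], "twist": -0.018, "claw": 0.05}, {"slide": [0, 0, 0], "twist": -0.036, "claw": 0.05}, {"slide": [0, 0, 0], "twist": -0.054, "claw": 0.05}, {"slide": [0, 0, 0], "twist": -0.072, "claw": 0.05}, {"slide": [0, 0, 0], "twist": -0.09, "claw": 0.05}, {"slide": [0, 0, 0], "twist": -0.108, "claw": 0.05}, {"slide": [0, 0, 0], "twist": -0.126, "claw": 0.05}, {"slide": [0, 0, 0], "twist": -0.144, "claw": 0.05}, {"slide": [0, 0, 0], "twist": -0.162, "claw": 0.05}, {"slide": [0, 0, 0], "twist": -0.18, "claw": 0.05}]}}

```text
clock: 24.5
eef_pos: [0.4248, -0.3539, 0.0661]
tool_rot: [[0.987, 0.161, -0.001], [0.161, -0.987, -0.002], [-0.001, 0.002, -1.0]]
wrist_force: [-0.2, -2.0, 4.7]
width: 0.0133
grasp_force: 44.1
```

>>> {"name": "servo_tool", "arguments": {"rows": [{"slide": [0, 0, 0], "twist": -0.012, "claw": 0.05}, {"slide": [0, 0, 0], "twist": -0.012, "claw": 0.4}, {"slide": [0, 0, 0], "twist": -0.012, "claw": 0.75}, {"slide": [0, 0, 0], "twist": -0.012, "claw": 0.9}, {"slide": [0, 0, 0], "twist": -0.012, "claw": 0.9}, {"slide": [0, 0, 0], "twist": -0.012, "claw": 0.9}, {"slide": [0, 0, -0.04], "twist": -0.012, "claw": 0.9}, {"slide": [0, 0, -0.1], "twist": -0.012, "claw": 0.9}, {"slide": [0, 0, -0.18], "twist": -0.012, "claw": 0.9}, {"slide": [0, 0, -0.25], "twist": -0.012, "claw": 0.9}]}}

```text
clock: 25.33
eef_pos: [0.4241, -0.3524, 0.1918]
tool_rot: [[0.973, 0.23, -0.004], [0.23, -0.973, 0.0], [-0.004, -0.001, -1.0]]
wrist_force: [1.0, -0.2, 1.1]
width: 0.0769
grasp_force: 0.0
```

>>> {"name": "servo_tool", "arguments": {"rows": [{"slide": [0, 0, -0.05], "twist": 0, "claw": 0.9}, {"slide": [0, 0, -0.06], "twist": 0, "claw": 0.9}, {"slide": [0, 0, -0.06], "twist": 0, "claw": 0.9}, {"slide": [0, 0, -0.06], "twist": 0, "claw": 0.9}]}}

```text
clock: 25.67
eef_pos: [0.4246, -0.3519, 0.2198]
tool_rot: [[0.973, 0.231, -0.003], [0.231, -0.973, 0.001], [-0.002, -0.002, -1.0]]
wrist_force: [-0.0, 0.4, -0.5]
width: 0.0766
grasp_force: 0.0
```

Run:
```python
from h import *
from workcell import capture,get_state
s,t=capture("scene"),capture("top")
a=pickle.load(open("scene3.pkl","rb"))["frame"];a0=pickle.load(open("scene0.pkl","rb"))["frame"];a1=pickle.load(open("scene1.pkl","rb"))["frame"]
d=lambda p,q:(np.abs(p.astype(int)-q).max(2)>45).sum()
for n,r,ref in(("blue",(220,245,240,275),a),("red",(200,222,370,405),a1),("knob bar",(200,218,128,150),a0)):
    y0,y1,x0,x1=r;print(n,d(s["frame"][y0:y1,x0:x1],ref[y0:y1,x0:x1]),(y1-y0)*(x1-x0))
print(get_state()["eef_pos"])
# whole-picture changes vs start, as blobs
D=(np.abs(s["frame"].astype(int)-a0).max(2)>60).astype(np.uint8)
n,l,st,c=cv2.connectedComponentsWithStats(D)
print([(st[i].tolist()) for i in range(1,n) if st[i,4]>15])
```

```text
blue 0 875
red 0 770
knob bar 36 396
[ 0.42409205 -0.35175836  0.21891009]
[[81, 0, 17, 13, 154], [423, 0, 21, 3, 39], [217, 3, 4, 9, 18], [402, 2, 47, 53, 1313], [239, 11, 5, 15, 39], [200, 13, 4, 7, 17], [208, 15, 24, 9, 61], [96, 44, 6, 7, 32], [87, 64, 40, 8, 69], [93, 82, 40, 19, 381], [85, 106, 71, 55, 1685], [238, 122, 180, 21, 1759], [206, 145, 20, 7, 86], [187, 160, 35, 47, 357], [280, 192, 27, 17, 288], [377, 204, 24, 14, 141], [243, 223, 29, 13, 177], [208, 226, 23, 20, 258], [367, 230, 7, 7, 22]]
```

```bash
python3 -c "
from workcell import job_done;print(job_done())"
```

```text
the job is handed in; nothing more can be done
None
```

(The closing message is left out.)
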